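Tare a bowl on the letter scale and weigh a plug-in adapter

TASK

Weigh the little plug-in adapter on the letter scale: seat the empty bowl with its foot fully down in the round recess of the scale's pan and let go of it, then press the wide white tare key right down and hold it for a good second, and only then stand the adapter upright in the bowl, without pressing tare again. The scale is delicate: the pan sits loosely off-centre, so feel for the recess, and never push on any part of the scale with more than 20 newtons (2 kg). Leave the small round off key and the other desk things alone.

Things in the scene. Friction and masses are not known exactly. Their poses are not given: they have to be found in the camera images.
- scale: Letter scale fixed on the desk: grey housing 200 (x) x 160 (y) x 40 mm high. Origin: centre of its underside; x points from its key strip to its pan. On the strip (x = -73 mm): wide white tare key at y = +50, dark display, small round off key at y = -60 mm. The rest: a round steel pan 116 mm across, top 54 mm above the desk, in its middle a round recess 49 mm across and 6 mm deep.
- seat (a point): Nominal recess centre, level with the pan's top, fixed to the housing at x = 35, y = 0 mm. The pan fits loosely and lies off-centre: its true recess centre is 3.5 to 5.5 mm from here in any horizontal direction, not measured. It shifts sideways only above about 6 N and does not give downwards. Bowl origin: level with this point when on the pan's top, 6 mm lower when seated.
- bowl: White ceramic bowl, about 180 g: a round straight-sided cup, outer diameter 66, wall 4, inner diameter 58 mm, on a round foot 46 mm across and 8 mm high with a 1.5 mm chamfer. Total height 40 mm, straight sides from 8 to 40 mm above the origin, inner floor 13 mm above it. Origin: centre of the foot's underside, z up.
- tare (a joint): Travel of the wide tare key in m: 0 = up, 0.006 = fully down. Spring key: starts to move at about 1 N, fully down at about 5 N, then a hard stop.
- tare_top (a point): Centre of the top face of the wide white tare key (24 mm along scale x, 36 mm along scale y), 49 mm above the desk when up, 9 mm above the housing; moves straight down with the key.
- off (a joint): Travel of the small round off key in m: 0 = up, 0.006 = down. Not to be pressed.
- off_top (a point): Centre of the top face of the small round white off key, 14 mm across, 49 mm above the desk.
- adapter: Black plug-in adapter standing on the desk, pins up, about 90 g: body 28 x 28 mm, 50 mm tall, two round steel pins 4 mm thick, 16 mm long on top (at y = +-9.5 mm). Origin: centre of its underside, z up, x and y square to its sides. Standing in the bowl its origin is 13 mm above the bowl's.
- mouse: Black computer mouse, 100 x 58 x 33 mm; bystander. Origin under its centre.
- stapler: Dark stapler, 34 x 130 (its y) x 40 mm; bystander. Origin under its centre.
- notes: Block of white notes 76 x 76 x 22 mm; bystander. Origin under its centre.
- pencup: Dark pen cup 80 mm across and 100 mm high, with pens up to 157 mm; bystander. Origin under its centre.
- tissues: Cardboard tissue box 110 x 200 (its y) x 75 mm, tissue up to 108 mm; bystander. Origin under its centre.
- tape: Roll of brown tape lying flat, 72 mm across and 19 mm high; bystander. Origin under its centre.
- bottle: White plastic bottle 60 mm across and 150 mm high; bystander. Origin under its centre.
Mind the look-alikes: they are no part of the job. Leave any pink or purple look-alike of the adapter alone.

How it is judged (in metres and radians):
On the way, in this order (a step that is already met when the one before it is completed fails the run):
1. the empty bowl is seated with its foot in the pan's recess and let go (z of bowl in the frame of scale between 0.045 and 0.0498 m and angle between bowl's own z axis and vertical below 0.05 rad and horizontal distance between bowl and seat below 0.012 m and contact force between each of the arm, the fingers and bowl below 0.1 N and horizontal distance between adapter and bowl above 0.06 m and linear speed of bowl below 0.02 m/s), for 0.2 s.
2. the tare key is held fully down, with the empty bowl seated and untouched (z of bowl in the frame of scale between 0.045 and 0.0498 m and angle between bowl's own z axis and vertical below 0.05 rad and horizontal distance between bowl and seat below 0.012 m and contact force between each of the arm, the fingers and bowl below 0.1 N and horizontal distance between adapter and bowl above 0.06 m and value of joint tare above 0.0045 m), for 0.6 s.
3. the key is up again and the adapter stands in the seated bowl (z of bowl in the frame of scale between 0.045 and 0.0498 m and angle between bowl's own z axis and vertical below 0.05 rad and horizontal distance between bowl and seat below 0.012 m and horizontal distance between adapter and bowl below 0.016 m and z of adapter in the frame of bowl between 0.008 and 0.02 m and value of joint tare below 0.001 m and angle between adapter's own z axis and vertical below 0.3 rad), for 0.2 s.
At the end, for the whole second after the job is handed in: Bowl at rest, upright within 0.05 rad, foot down in the recess (origin 45 to 49.8 mm above the scale's underside, within 12 mm of site seat in plan); adapter at rest in it, upright within 0.3 rad, within 16 mm of its middle, origin 8 to 20 mm above the bowl's; tare key up (under 1 mm) (all of step 3 and linear speed of each of bowl, adapter below 0.02 m/s); the robot touches nothing.
It fails at once if more than 20 N of push on the scale (any part of it) (contact force between anything else and scale above 20 N).
It fails at once if the off key is pressed (more than 1.5 mm) (value of joint off above 0.0015 m).
It fails at once if the tare key is pressed (more than 2 mm) with the adapter in the bowl (value of joint tare above 0.002 m and horizontal distance between adapter and bowl below 0.016 m and z of adapter in the frame of bowl between 0.008 and 0.02 m).
It fails at once if another desk thing is moved more than 20 mm (distance of any of mouse, stapler, notes, pencup, tissues, tape, bottle from where it was at the start of the episode above 0.02 m).
It also fails if it takes over 72 s, if anything falls off the work surface, if the arm or the gripper's body presses on something with over 40 N, if the wrist force passes 120 N, or if a joint passes its speed limit or range.

ROBOT

A 6-joint arm with a two-finger parallel gripper is mounted at the origin on the work surface. World frame = base frame: x ahead of the robot, y to its left, z up, the work surface at z = 0. Lengths are in mm, angles in rad, forces in N, time in s.
With the tool pointing down it reaches from about 400 to 925 mm from the base axis. Payload 12.5 kg.
Tool frame: the origin (TCP) lies on the centre line of the jaws, within the pads' length; the fingertips stand 25 mm ahead of it and the grasp point (between the pads) lies 6 mm ahead of it (env.tip_extent is the distance from the TCP to the fingertips, in mm); x points along the fingers, z is the direction in which the jaws open and shut, and the axes are right-handed (so a half turn about x gives the same grasp; the last joint's range is limited). The gripper opens to 95 mm and grips with 3 to 60 N. Pads are 20 mm wide; open, the fingers measure 119 mm over their backs; the gripper's body (75 mm by 180 mm) begins 59 mm behind the grasp point.
Start: joints at [-1.301, 0.491, 1.559, -0, 1.092, -0.106], TCP at [229.409, -581.394, 209.761] pointing down, gripper open.
Joint ranges: [-3.1, 3.1], [-0.84, 2.19], [0.05, 2.79], [-1.13, 4.28], [0.06, 2.93], [-2.69, 2.69]. Speed limits (rad/s): [2.22, 2.22, 2.79, 3.14, 3.14, 3.14].

INTERFACE

Orientations are given as [roll, pitch, yaw] about the fixed x, y, z axes, in that order (R = Rz(yaw) Ry(pitch) Rx(roll)).
In Python, from cell import env gives the robot as it stands.
- The arm moves only by the tool step_arm, never from a script. Its argument "rows" is a list of rows, each a list of 6 numbers: the shift along the tool's x, y, z in mm, then the turn, a rotation vector about the tool's x, y, z in rad. In form: [[x, y, z, wx, wy, wz], ...]. A call has 1 to 8 rows; each row shifts and turns the pose as measured when the row begins, along the tool's axes as they then stand; what a row does not reach is not made up. A row lasts 1/8 s, in which the tool goes at most 62.5 mm and 10.7 degrees, less where a joint would pass 70% of its speed; a pose out of reach is approached as far as the arm can. A call is refused whole if a number of a shift passes 62.5 or a number of a turn 0.188, either way. A call with a gripper value outside its range is refused whole. "grip" is the finger opening in mm, from 0 to 95.1, set as the call begins (left out, the last holds). The fingers move at their own pace and stop on an object; the grip force is fixed at half the most. Time passes only in rows, so rows that do not move let the fingers close. It gives the time, the measured TCP pose, the force and the opening at its end, in the units of the state.
- env.state(): the state, without advancing time (a new reading comes with each control period).
- env.read_camera(name): name is "scene" or "top" or "wrist"; returns the picture (420x560x3 uint8, red, green, blue); there is no depth.
- env.get_calibration(name): a dict with "fx", "fy", "cx", "cy" (pixels), "pose" (4x4, takes a point from camera to world coordinates); the wrist camera has in their place "hand_eye" (4x4, takes a point from camera to tool coordinates, whose origin is the TCP and whose axes are the tool frame's). Camera axes: x right, y down, z forward; pixel columns grow to the right and rows downward; lengths in mm; the calibration is good to about 2 mm. The wrist camera is an equidistant fisheye: a pixel r from the principal point sees the ray r / f radians off the axis. A picture is of the moment at which its call begins: read the wrist's pose just before it. get_calibration takes no time and is no camera call.
- env.job_done(): hands the job in, once; it reports no verdict.
The state is a dict: "t": time; "joints": joint angles; "qvel": joint speeds; "tau": joint torques, N m; "eef_pos": TCP position; "tcp_rot": TCP orientation; "ft_force": force on the tool from outside, world axes, zero at the start; "moment": the same for the moment, N m; "opening": opening from 0.0 (shut) to 1.0 (fully open).
Only numpy, scipy, OpenCV 4.12 (cv2) and the standard library are available. Lean on these libraries where they do the work, as an engineer would, in place of code of your own. Each camera call takes 0.05 s, during which the arm holds its last target.

## Working session

There is one attempt and no reset: what is moved stays moved. The work goes in short steps, Python scripts to look and compute and a tool call to move; the robot and the scene stay as the last step left them, time stands still between calls to the robot, and variables do not carry over. Pictures are saved under pics/ and viewed, and the job is handed in when it is done.

Besides the shell and the picture viewer there is one more tool, called after "Request:" in YAML: its name, and indented under it one key for each argument. step_arm: Moves the arm, as the interface text tells. Its arguments: {"type":"object","properties":{"rows":{"type":"array","items":{"type":"array","items":{"type":"number"}}},"grip":{"type":"number"}},"required":["rows"]}

```bash
mkdir -p pics; ls; python3 - <<'E'
from cell import env
import cv2,numpy as np
print(env.state())
for n in("scene","top","wrist"):
    im=env.read_camera(n); cv2.imwrite(f"pics/{n}0.png",im[:,:,::-1])
    c=env.get_calibration(n); print(n,c)
E
```

```text
pics
{'t': 0.0, 'joints': array([-1.30062133e+00,  4.91548659e-01,  1.55945293e+00, -7.32327094e-06,
        1.09170809e+00, -1.05628880e-01]), 'qvel': array([-0.00060783,  0.00074451,  0.00020837, -0.00085974, -0.00091563,
       -0.00036238]), 'tau': array([-4.65625690e-04, -6.12635493e+01, -2.58184254e+01,  6.92891073e-02,
        4.81503177e-02, -6.86190833e-05]), 'eef_pos': array([ 229.32231261, -581.1360526 ,  209.16732846]), 'tcp_rot': array([3.04177824, 1.56967928, 1.84678916]), 'ft_force': array([-0.06701724, -0.21901821,  0.15622527]), 'moment': array([0.00511096, 0.00470431, 0.02692389]), 'opening': 1.0032265414395487}
scene {'fx': 432.06896748614423, 'fy': 432.06896748614423, 'cx': 280.973840830425, 'cy': 210.5503024608292, 'pose': array([[ 6.25206440e-01,  5.72972719e-01, -5.29923741e-01,
         1.23355770e+03],
       [ 7.80454756e-01, -4.56643607e-01,  4.27044483e-01,
        -5.28631913e+02],
       [ 2.69855078e-03, -6.80572464e-01, -7.32675807e-01,
         9.41738430e+02],
       [ 0.00000000e+00,  0.00000000e+00,  0.00000000e+00,
         1.00000000e+00]])}
top 
[... 215 characters left out ...]
-01, -2.01256442e-02,  2.99966124e-03,
         1.93523560e+00],
       [-1.24915432e-03, -8.64338661e-02, -9.96256807e-01,
         1.15564854e+03],
       [ 0.00000000e+00,  0.00000000e+00,  0.00000000e+00,
         1.00000000e+00]])}
wrist {'fx': 325.19226210127806, 'fy': 325.19226210127806, 'cx': 280.7227206625684, 'cy': 212.74235314291886, 'hand_eye': array([[ 8.52923465e-04, -2.46462784e-01,  9.69151881e-01,
        -1.74767025e+02],
       [ 7.84861645e-04, -9.69151770e-01, -2.46463446e-01,
         6.96596626e+01],
       [ 9.99999328e-01,  9.70864597e-04, -6.33173100e-04,
        -1.41256270e+00],
       [ 0.00000000e+00,  0.00000000e+00,  0.00000000e+00,
         1.00000000e+00]])}
```

View pics/scene0.png

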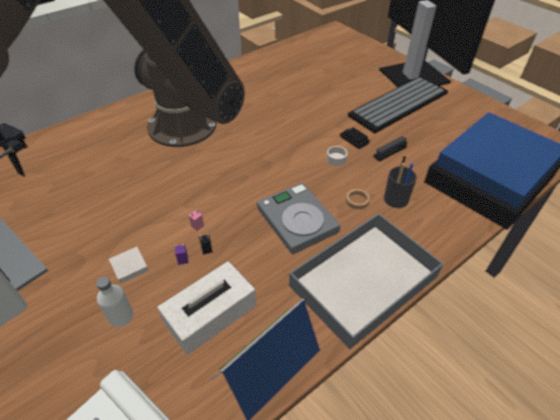

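View pics/top0.png

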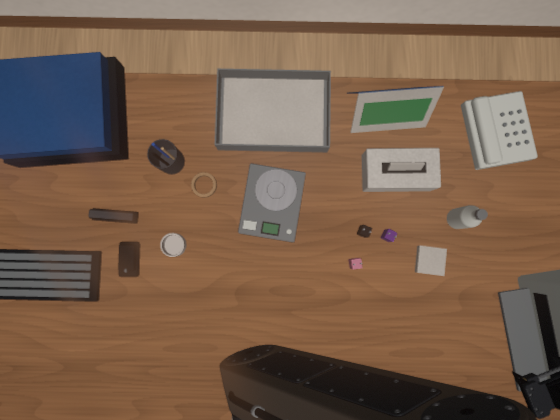

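View pics/wrist0.png

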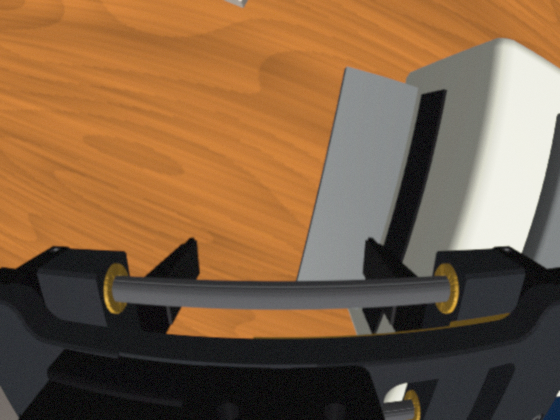

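Top view: scale at about (272,202), bowl (172,245), black adapter (365,231), purple (390,236) and pink (356,264) look-alikes. The tare key is at (249,225) and the off key at (289,232). Next I'll enlarge these.

```bash
python3 - <<'E'
import cv2,numpy as np
t=cv2.imread("pics/top0.png"); s=cv2.imread("pics/scene0.png")
def crop(im,x,y,w,h,k,n): cv2.imwrite(n,cv2.resize(im[y:y+h,x:x+w],None,fx=k,fy=k,interpolation=cv2.INTER_CUBIC))
crop(t,235,160,75,85,7,"pics/c_scale.png")
a=cv2.resize(t[225:265,150:195],None,fx=8,fy=8,interpolation=cv2.INTER_CUBIC)
b=cv2.resize(t[215:255,350:405],None,fx=8,fy=8,interpolation=cv2.INTER_CUBIC)
cv2.imwrite("pics/c_ba.png",np.hstack([a,b]))
a=cv2.resize(s[140:180,315:360],None,fx=8,fy=8,interpolation=cv2.INTER_CUBIC)
b=cv2.resize(s[230:270,170:225],None,fx=8,fy=8,interpolation=cv2.INTER_CUBIC)
cv2.imwrite("pics/c_ba_s.png",np.hstack([a,b]))
E
```

```text
(no output)
```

View pics/c_scale.png

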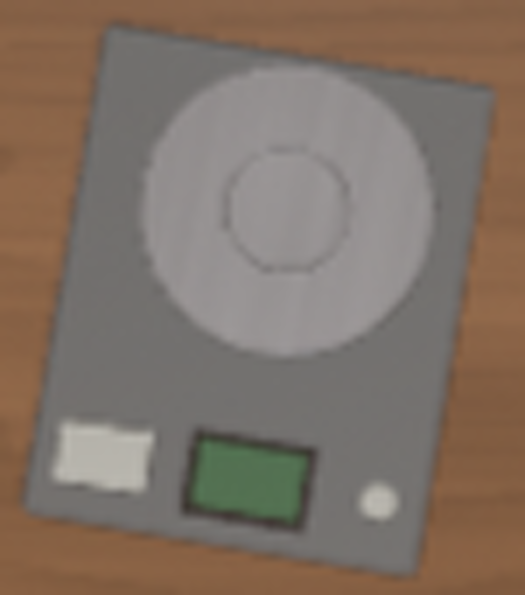

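View pics/c_ba.png

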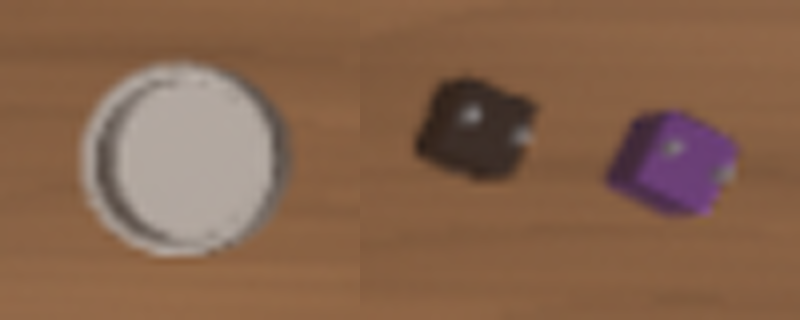

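View pics/c_ba_s.png

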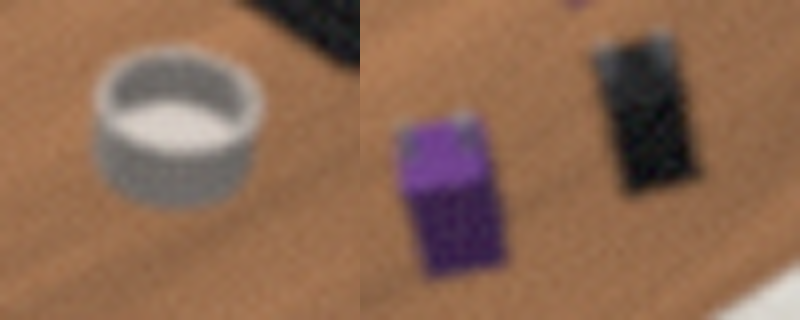

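```bash
cat > h.py <<'E'
import numpy as np, cv2
from cell import env
from scipy.spatial.transform import Rotation as R
def ray2plane(cal,u,v,z):
    d=np.array([(u-cal['cx'])/cal['fx'],(v-cal['cy'])/cal['fy'],1]); T=cal['pose']
    d=T[:3,:3]@d;o=T[:3,3]; return o+d*(z-o[2])/d[2]
def tool(s=None):
    s=s or env.state(); return np.array(s['eef_pos']),R.from_euler('xyz',s['tcp_rot']).as_matrix()
def wproj(P,s):
    """world->wrist pixel"""
    p,Rt=tool(s); c=env.get_calibration('wrist'); H=c['hand_eye']
    q=Rt.T@(np.array(P)-p); q=H[:3,:3].T@(q-H[:3,3])
    r=np.hypot(q[0],q[1]); th=np.arctan2(r,q[2]); return np.array([c['cx']+c['fx']*th*q[0]/r,c['cy']+c['fx']*th*q[1]/r])
def w2plane(u,v,z,s):
    p,Rt=tool(s); c=env.get_calibration('wrist'); H=c['hand_eye']
    a=np.array([u-c['cx'],v-c['cy']]); r=np.linalg.norm(a); th=r/c['fx']
    d=np.r_[np.sin(th)*a/max(r,1e-9),np.cos(th)]
    o=p+Rt@H[:3,3]; d=Rt@H[:3,:3]@d; return o+d*(z-o[2])/d[2]
def delta(P,s=None):
    "shift in tool axes to bring TCP to P"
    p,Rt=tool(s); return Rt.T@(np.array(P)-p)
E
python3 - <<'E'
from h import *
c=env.get_calibration('top')
f=lambda X,Y,k,x0,y0,z: ray2plane(c,(X+.5)/k-.5+x0,(Y+.5)/k-.5+y0,z)
C=[f(X,Y,7,235,160,40) for X,Y in((105,22),(495,90),(415,577),(23,512))]
for q in C: print('corner',q.round(1))
C=np.array(C)
ctr=C.mean(0); ex=(C[0]+C[1]-C[2]-C[3]); ex/=np.linalg.norm(ex); yaw=np.arctan2(ex[1],ex[0]); ey=np.array([-ex[1],ex[0],0])
print('scale',ctr,yaw, 'sizes',np.linalg.norm(C[0]-C[3]),np.linalg.norm(C[0]-C[1]))
S=ctr+35*ex; print('seat',S); print('tare',ctr-73*ex+50*ey,'off',ctr-73*ex-60*ey)
print('tare img',f(103,457,7,235,160,49),'off img',f(379,502,7,235,160,49))
print('recess img',f(286,210,7,235,160,54),f(288,210,7,235,160,54))
print('bowl',f(177,160,8,150,225,40))
a=f(110,116,8,350,215,63);b=f(162,135,8,350,215,63);print('adapter',(a+b)/2,np.linalg.norm(a-b),np.arctan2(*(a-b)[1::-1]))
a=f(315,147,8,350,215,63);b=f(365,173,8,350,215,63);print('purple',(a+b)/2,np.linalg.norm(a-b))
p,Rt=tool();print(p,Rt.round(3))
E
```

```text
corner [726.4  91.4  40. ]
corner [701.9 -65.6  40. ]
corner [506.8 -36.9  40. ]
corner [529.2 118.5  40. ]
scale [616.09845457  26.86616157  40.        ] -0.14143480558304924 sizes 199.05984742997302 158.81229737732357
seat [650.74897116  21.93243074  40.        ]
tare [550.875564    86.65725243  40.        ] off [535.36955283 -22.24437114  40.        ]
tare img [551.14799504  86.79556555  49.        ] off img [535.67106103 -21.93017073  49.        ]
recess img [649.74207957  16.91553316  54.        ] [649.75794122  16.12761278  54.        ]
bowl [492.85450897 300.28078802  40.        ]
adapter [ 542.16253696 -232.57764479   63.        ] 18.64425390824342 1.2384049232362564
purple [ 531.87877216 -301.62562197   63.        ] 18.882103793085594
[ 229.34993972 -581.19772958  209.30975939] [[-0.     0.93   0.367]
 [ 0.001  0.367 -0.93 ]
 [-1.     0.    -0.001]]
```

Measured: seat ≈ (651,22), recess centre ≈ (650,17), bowl (493,300), adapter (542,-233), pin axis 1.24 rad. I'll turn the jaws towards the scale/adapter alignment first.

Request:
step_arm:
  rows:
    - [-5, 0, 0, -0.167, 0, 0]
    - [-5, 0, 0, -0.167, 0, 0]
    - [-5, 0, 0, -0.167, 0, 0]
    - [-5, 0, 0, -0.167, 0, 0]
    - [-5, 0, 0, -0.167, 0, 0]
    - [-5, 0, 0, -0.167, 0, 0]

```text
t: 0.9
eef_pos: [229.1, -580.4, 238.1]
tcp_rot: [1.996, 1.566, 1.835]
ft_force: [-0.0, 0.6, -0.3]
opening: 0.999
```

```bash
python3 - <<'E'
from h import *
p,Rt=tool();print(p,Rt.round(3)); print(delta([470,-233,240]),delta([460,260,200]))
print(env.state()['joints'])
c=env.get_calibration('top'); print(ray2plane(c,403,190,75))
E
```

```text
[ 229.14127787 -580.38451128  238.06280013] [[-0.001  0.161  0.987]
 [ 0.005  0.987 -0.161]
 [-1.     0.005 -0.002]]
[ -0.52231935 381.63478274 181.78915047] [ 41.96138514 866.39926439  92.64021783]
[-1.30059685e+00  4.66117652e-01  1.52225191e+00  3.59893277e-05
  1.15841424e+00 -1.13891835e+00]
[ 652.45087521 -328.32560111   75.        ]
```

Request:
step_arm:
  rows:
    - [0, 48, 26.5, 0, 0, 0]
    - [0, 48, 26.5, 0, 0, 0]
    - [0, 48, 26.5, 0, 0, 0]
    - [0, 48, 26.5, 0, 0, 0]
    - [0, 48, 26.5, 0, 0, 0]
    - [0, 48, 26.5, 0, 0, 0]
    - [0, 48, 26.5, 0, 0, 0]
    - [0, 48, 26.5, 0, 0, 0]

```text
t: 1.9
eef_pos: [505.1, -227.0, 238.1]
tcp_rot: [2.065, 1.565, 1.9]
ft_force: [0.4, -0.2, 0.3]
opening: 0.999
```

```bash
python3 - <<'E'
from h import *
s=env.state(); im=env.read_camera('wrist'); cv2.imwrite('pics/w1.png',im[:,:,::-1])
p,Rt=tool(s);print(p,Rt.round(3)); print(wproj([542,-232.5,60],s)); np.save('s1.npy',s,allow_pickle=True)
print(delta([480,240,150]),delta([493,300,150]))
E
```

```text
[ 505.0636226  -227.0473133   238.13556744] [[-0.002  0.164  0.986]
 [ 0.006  0.986 -0.164]
 [-1.     0.005 -0.003]]
[314.94356454 196.45997048]
[  91.57121918  451.41944146 -102.14119955] [ 92.00108261 512.7302338  -99.01039135]
```

View pics/w1.png

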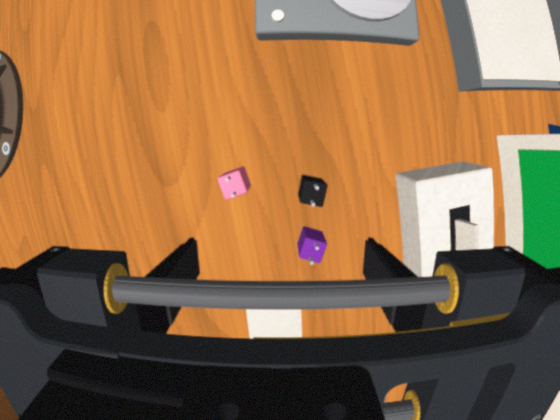

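The black adapter's pins show at (318,187) and (311,203), which agrees with the top-camera estimate. On to the bowl.

Request:
step_arm:
  rows:
    - [0, 56, -12.8, 0, 0, 0]
    - [0, 56, -12.8, 0, 0, 0]
    - [0, 56, -12.8, 0, 0, 0]
    - [10, 56, -12.8, 0, 0, 0]
    - [10, 56, -12.8, 0, 0, 0]
    - [10, 56, -12.8, 0, 0, 0]
    - [10, 56, -12.8, 0, 0, 0]
    - [10, 50, -12.8, 0, 0, 0]

```text
t: 2.95
eef_pos: [477.6, 242.3, 189.7]
tcp_rot: [1.661, 1.563, 1.497]
ft_force: [1.5, -0.9, 0.1]
opening: 1.0
```

```bash
python3 - <<'E'
from h import *
s=env.state(); im=env.read_camera('wrist'); cv2.imwrite('pics/w2.png',im[:,:,::-1])
p,Rt=tool(s);print(p,Rt.round(3)); print(wproj([493,300.3,40],s)); np.save('s2.npy',s,allow_pickle=True)
print(s['joints'])
E
```

```text
[477.62913426 242.30948616 189.72722498] [[ 0.001  0.163  0.987]
 [ 0.008  0.987 -0.163]
 [-1.     0.008 -0.001]]
[286.78139626 143.94184366]
[0.34248998 0.38598337 1.80468233 0.00859793 0.94785612 0.50161685]
```

View pics/w2.png

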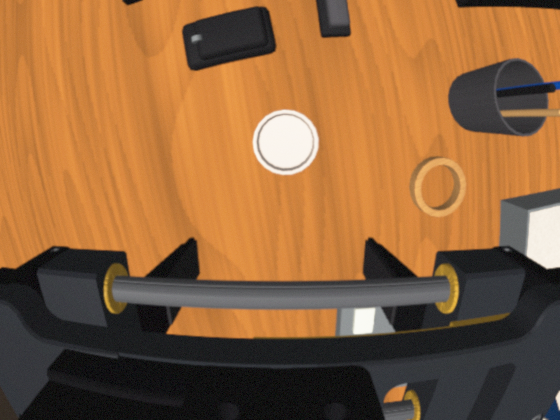

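```bash
python3 - <<'E'
from h import *
s=np.load('s2.npy',allow_pickle=True).item()
P=w2plane(286,142,40,s); print(P)
P=np.array([493,301.0,0]); print(delta(P+[0,0,120]),delta(P+[0,0,37]))
E
```

```text
[492.54708687 302.34133048  40.        ]
[68.96000174 55.77845922  7.66312451] [151.9569329   55.09038697   7.85279334]
```

Bowl at about (493,301). Move above it, then lower it with the jaws open.

Request:
step_arm:
  rows:
    - [20, 28, 4, 0, 0, 0]
    - [24, 28, 4, 0, 0, 0]
    - [24, 0, 0, 0, 0, 0]
    - [0, 0, 0, 0, 0, 0]

```text
t: 3.5
eef_pos: [492.7, 304.9, 118.3]
tcp_rot: [1.957, 1.563, 1.799]
ft_force: [-0.4, -0.3, 0.3]
opening: 1.003
```

```bash
python3 - <<'E'
from h import *
s=env.state(); im=env.read_camera('wrist'); cv2.imwrite('pics/w3.png',im[:,:,::-1])
P=np.array([493,301.0,0]); print(tool()[0],delta(P+[0,0,37]))
E
```

```text
[493.34076577 305.12033346 119.46468093] [82.42484354 -4.84473309  0.43657681]
```

View pics/w3.png

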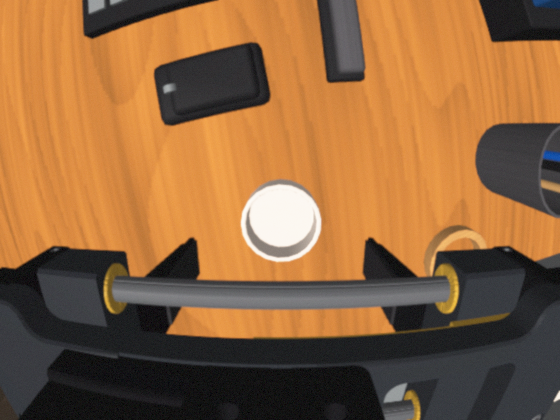

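```bash
python3 - <<'E'
from h import *
s=env.state()
P=w2plane(281,221,40,s); print(P, wproj([493,302,40],s)); print(delta([493,302,37],s))
E
```

```text
[493.1824292 305.0292594  40.       ] [281.36177424 224.5773526 ]
[82.43372944 -3.85729245  0.27883644]
```

Request:
step_arm:
  rows:
    - [20, -3, 0, 0, 0, 0]
    - [20, 0, 0, 0, 0, 0]
    - [20, 0, 0, 0, 0, 0]
    - [15, 0, 0, 0, 0, 0]
    - [0, 0, 0, 0, 0, 0]

```text
t: 4.18
eef_pos: [496.2, 302.4, 48.6]
tcp_rot: [1.174, 1.556, 1.013]
ft_force: [-0.1, 0.9, -0.3]
opening: 1.005
```

```bash
python3 - <<'E'
from h import *
s=env.state(); im=env.read_camera('wrist'); cv2.imwrite('pics/w4.png',im[:,:,::-1])
s2=env.state()
print(tool(s)[0],tool(s2)[0],tool(s2)[1].round(3)); print(wproj([493,302,40],s), wproj([493,302,40],s2))
E
```

```text
[496.2449893  302.41659581  48.62646704] [496.55952906 302.59481627  49.22659984] [[ 0.009  0.16   0.987]
 [ 0.013  0.987 -0.16 ]
 [-1.     0.014  0.007]]
[276.00447646 253.15550832] [275.5343696  253.16654577]
```

View pics/w4.png

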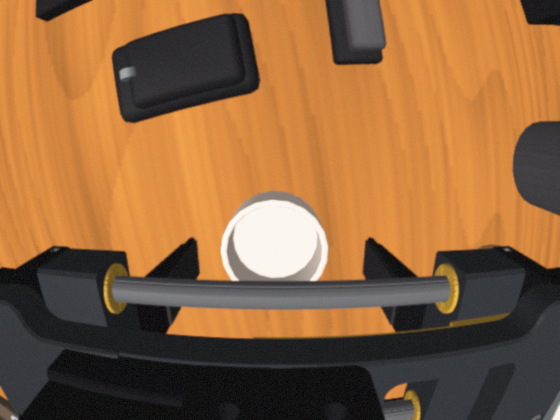

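Request:
step_arm:
  rows:
    - [8, 0, -2, 0, 0.007, -0.014]
    - [4, 0, -1, 0, 0, 0]
    - [0, 0, 0, 0, 0, 0]

```text
t: 4.6
eef_pos: [494.2, 303.5, 38.0]
tcp_rot: [0.421, 1.57, 0.261]
ft_force: [-0.3, 0.4, -0.4]
opening: 1.005
```

```bash
python3 - <<'E'
from h import *
s=env.state(); 
print(tool(s)[0],tool(s)[1].round(3),s['ft_force']); print(delta([493.3,303,37],s))
E
```

```text
[494.15527075 303.5471733   38.00520291] [[ 0.001  0.16   0.987]
 [ 0.     0.987 -0.16 ]
 [-1.     0.     0.001]] [-0.27380965  0.40411993 -0.44294243]
[ 1.00413133 -0.67730658 -0.75782294]
```

Request:
step_arm:
  rows:
    - [0, 0, 0, 0, 0, 0]
    - [0, 0, 0, 0, 0, 0]
    - [0, 0, 0, 0, 0, 0]
    - [0, 0, 0, 0, 0, 0]
    - [0, 0, 0, 0, 0, 0]
    - [0, 0, 0, 0, 0, 0]
  grip: 55

```text
t: 5.35
eef_pos: [494.3, 303.6, 38.5]
tcp_rot: [0.497, 1.569, 0.336]
ft_force: [-0.2, -0.1, 0.7]
opening: 0.579
```

Request:
step_arm:
  rows:
    - [-20, 0, 0, 0, 0, 0]
    - [-30, 0, 0, 0, 0, 0]
    - [-30, 0, 0, 0, 0, 0]
    - [-30, 0, 0, 0, 0, 0]
    - [0, 0, 0, 0, 0, 0]

```text
t: 5.98
eef_pos: [493.9, 303.4, 151.2]
tcp_rot: [0.204, 1.57, 0.043]
ft_force: [0.2, 0.9, 0.3]
opening: 0.576
```

```bash
python3 - <<'E'
from h import *
s=env.state(); im=env.read_camera('wrist'); cv2.imwrite('pics/w5.png',im[:,:,::-1])
im=env.read_camera('scene'); cv2.imwrite('pics/sc5.png',im[:,:,::-1])
print(tool(s)[0],tool(s)[1].round(3),s['ft_force'],s['opening'])
print(delta([650,17,150],s))
E
```

```text
[493.87914653 303.40347188 151.19025593] [[ 0.     0.16   0.987]
 [ 0.     0.987 -0.16 ]
 [-1.     0.     0.   ]] [0.21090274 0.8526703  0.29714324] 0.5757105569513054
[   1.24687856 -257.75657315  199.905179  ]
```

View pics/w5.png

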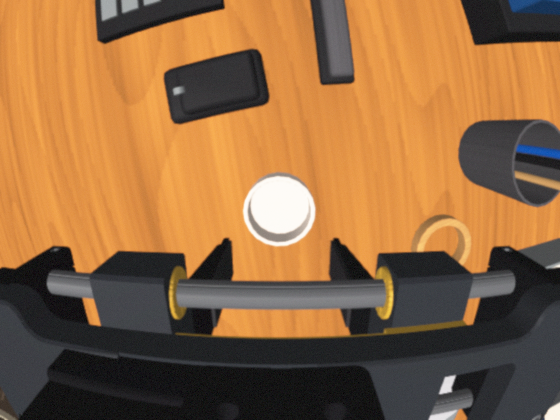

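View pics/sc5.png

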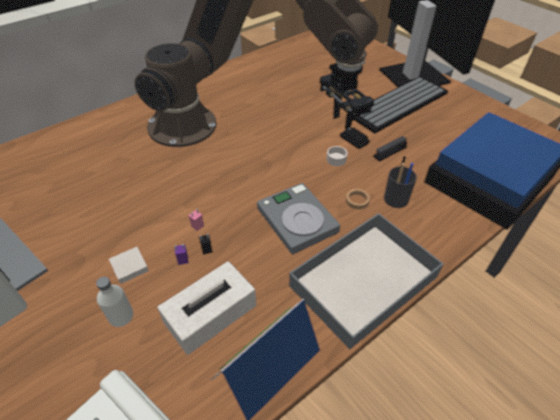

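```bash
python3 - <<'E'
from h import *
c=env.get_calibration('scene'); T=np.linalg.inv(c['pose'])
def pr(P):
    q=T[:3,:3]@np.array(P)+T[:3,3]; return (c['fx']*q[0]/q[2]+c['cx'],c['fy']*q[1]/q[2]+c['cy'])
print(pr([494,303,126]),pr([493,301,40]),pr([650,17,54]))
s=env.state(); print(w2plane(279.5,210,40,s), s['eef_pos'], wproj([493,302,40],s))
im=cv2.imread('pics/sc5.png'); cv2.imwrite('pics/sc5c.png',cv2.resize(im[70:180,300:410],None,fx=5,fy=5))
im=cv2.imread('pics/w5.png'); cv2.imwrite('pics/w5c.png',cv2.resize(im[160:340,180:380],None,fx=3,fy=3))
E
```

```text
(np.float64(340.24640598949736), np.float64(130.75809023371315)) (np.float64(336.86403686691966), np.float64(152.38472245606482)) (np.float64(302.2033009143176), np.float64(218.03056347427918))
[491.46783224 304.12374005  40.        ] [492.92138436 302.95036523 148.91903085] [281.55899903 211.99978798]
```

View pics/sc5c.png

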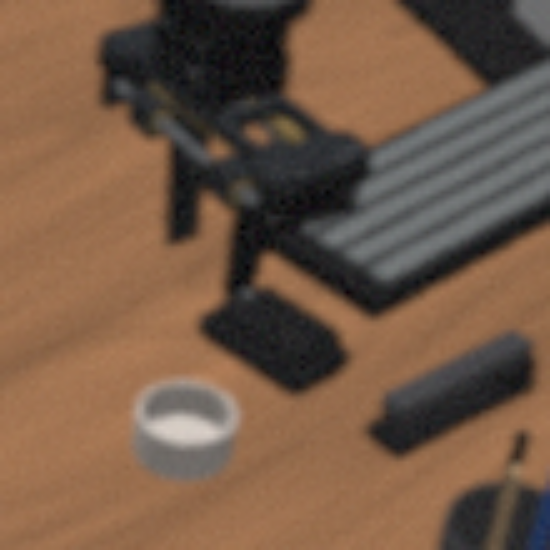

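View pics/w5c.png

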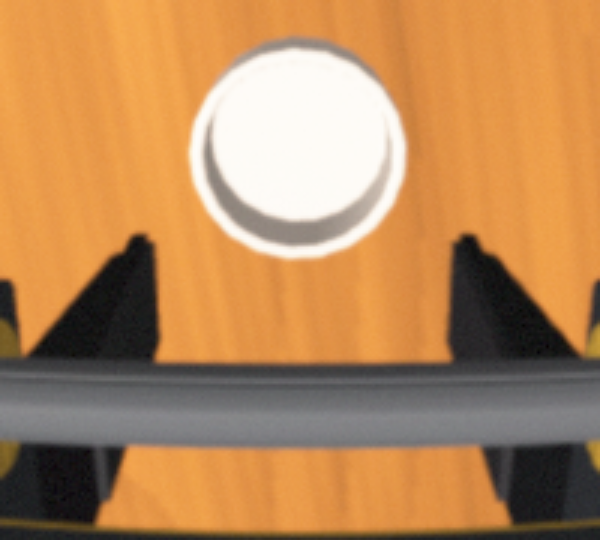

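The grasp missed: the opening closed to 55 mm and the bowl is still at (337,156). Both cameras suggest the fingertips are shorter than stated, so I'll check `env.tip_extent`.

```bash
python3 - <<'E'
from cell import env
print(env.tip_extent,[a for a in dir(env) if not a.startswith('_')]); s=env.state(); print(s['t'],s['eef_pos'],s['opening'])
E
```

```text
25.0 ['IKError', 'get_calibration', 'job_done', 'read_camera', 'state', 'tip_extent']
6.075 [492.92138436 302.95036523 148.91903085] 0.5808805213328608
```

Measured in the wrist picture, the finger end edge spans y 240–345 at constant x in the crop, which is 20 mm at a depth of about 186 mm. That puts it at the TCP, not 25 mm ahead, and the scene view agrees. I'll check this by touch beside the bowl: lower with open jaws in small steps.

Request:
step_arm:
  rows:
    - [30, 0, 0, 0, 0, 0]
    - [30, 0, 0, 0, 0, 0]
    - [30, 0, 0, 0, 0, 0]
    - [20, 0, 0, 0, 0, 0]
    - [4, 0, 0, 0, 0, 0]
    - [0, 0, 0, 0, 0, 0]
  grip: 95

```text
t: 6.82
eef_pos: [489.6, 301.2, 25.6]
tcp_rot: [-2.529, 1.558, -2.69]
ft_force: [0.3, -1.2, 0.9]
opening: 0.996
```

Request:
step_arm:
  rows:
    - [2, 0, 0, 0, 0, 0]
    - [2, 0, 0, 0, 0, 0]
    - [0, 0, 0, 0, 0, 0]

```text
t: 7.2
eef_pos: [490.1, 301.5, 22.9]
tcp_rot: [-2.526, 1.561, -2.686]
ft_force: [0.6, -0.6, -0.4]
opening: 1.001
```

Request:
step_arm:
  rows:
    - [2, 0, 0, 0, 0, 0]
    - [2, 0, 0, 0, 0, 0]
    - [0, 0, 0, 0, 0, 0]

```text
t: 7.58
eef_pos: [490.3, 301.6, 19.1]
tcp_rot: [-2.524, 1.562, -2.685]
ft_force: [0.6, -0.4, -0.4]
opening: 1.001
```

No contact at TCP z = 19, so the tips are clearly not 25 mm ahead. I'll feel for the desk to calibrate the real tip length.

Request:
step_arm:
  rows:
    - [3, 0, 0, 0, 0, 0]
    - [3, 0, 0, 0, 0, 0]
    - [3, 0, 0, 0, 0, 0]
    - [0, 0, 0, 0, 0, 0]

```text
t: 8.07
eef_pos: [490.1, 301.5, 9.3]
tcp_rot: [-2.527, 1.561, -2.687]
ft_force: [-0.4, -0.6, -0.0]
opening: 0.999
```

Request:
step_arm:
  rows:
    - [2, 0, 0, 0, 0, 0]
    - [2, 0, 0, 0, 0, 0]
    - [0, 0, 0, 0, 0, 0]

```text
t: 8.45
eef_pos: [490.1, 301.5, 5.0]
tcp_rot: [-2.526, 1.561, -2.687]
ft_force: [-0.2, 0.3, 0.2]
opening: 0.998
```

Request:
step_arm:
  rows:
    - [1.5, 0, 0, 0, 0, 0]
    - [1.5, 0, 0, 0, 0, 0]
    - [0, 0, 0, 0, 0, 0]

```text
t: 8.82
eef_pos: [490.1, 301.5, 1.9]
tcp_rot: [-2.525, 1.561, -2.686]
ft_force: [-0.2, 0.4, 0.1]
opening: 1.0
```

Request:
step_arm:
  rows:
    - [1.5, 0, 0, 0, 0, 0]
    - [0, 0, 0, 0, 0, 0]

```text
t: 9.07
eef_pos: [490.1, 301.5, 0.3]
tcp_rot: [-2.525, 1.561, -2.686]
ft_force: [0.2, 0.0, -0.6]
opening: 0.998
```

Request:
step_arm:
  rows:
    - [1.5, 0, 0, 0, 0, 0]
    - [0, 0, 0, 0, 0, 0]

```text
t: 9.32
eef_pos: [490.1, 301.5, -1.3]
tcp_rot: [-2.525, 1.561, -2.685]
ft_force: [0.2, -0.3, 0.6]
opening: 0.995
```

Request:
step_arm:
  rows:
    - [1, 0, 0, 0, 0, 0]
    - [0, 0, 0, 0, 0, 0]

```text
t: 9.57
eef_pos: [490.1, 301.5, -2.4]
tcp_rot: [-2.524, 1.561, -2.684]
ft_force: [1.2, 0.7, -0.5]
opening: 0.999
```

```bash
python3 - <<'E'
from h import *
s=env.state()
a=env.read_camera('wrist')[:,:,::-1]; b=env.read_camera('scene')[:,:,::-1]
cv2.imwrite('pics/w6.png',np.hstack([cv2.resize(a[180:350,170:400],(400,296)),cv2.resize(b[90:180,290:400],(361,296))]))
print(s['eef_pos'],s['joints'])
E
```

```text
[490.14503617 301.49269895  -2.35957162] [ 4.36776635e-01  7.12016783e-01  1.84501898e+00 -3.42600851e-04
  5.93891375e-01  5.97838253e-01]
```

View pics/w6.png

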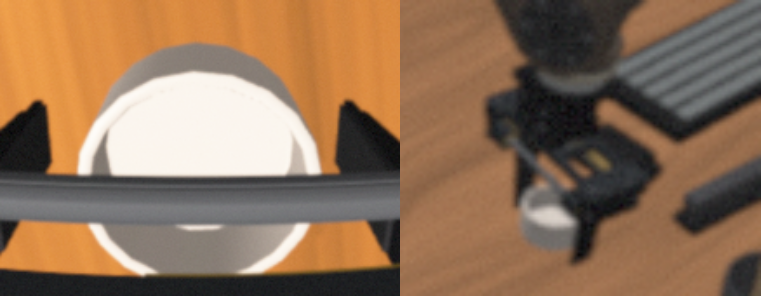

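The bowl now sits between the fingers and there's still no desk contact. Keep feeling down, gently.

Request:
step_arm:
  rows:
    - [1, 0, 0, 0, 0, 0]
    - [1, 0, 0, 0, 0, 0]
    - [0, 0, 0, 0, 0, 0]

```text
t: 10.05
eef_pos: [490.2, 301.5, -4.2]
tcp_rot: [-2.521, 1.562, -2.681]
ft_force: [-0.6, -0.9, 2.2]
opening: 0.996
```

Request:
step_arm:
  rows:
    - [1, 0, 0, 0, 0, 0]
    - [1, 0, 0, 0, 0, 0]
    - [0, 0, 0, 0, 0, 0]

```text
t: 10.42
eef_pos: [490.3, 301.6, -4.1]
tcp_rot: [-2.497, 1.563, -2.658]
ft_force: [-0.3, 0.5, -0.0]
opening: 0.998
```

The tips rest on the desk at TCP z = -4.2, so the real fingertip height is z_TCP + 4.2. Raise to tips ≈ 13 mm, centre, and grip.

Request:
step_arm:
  rows:
    - [-7, 1, 1.5, 0, -0.006, 0.005]
    - [-6, 1, 1, 0, 0, 0]
    - [0, 0, 0, 0, 0, 0]

```text
t: 10.8
eef_pos: [493.5, 303.3, 9.7]
tcp_rot: [0.992, 1.569, 0.831]
ft_force: [-1.0, 0.4, -0.2]
opening: 0.999
```

```bash
python3 - <<'E'
from h import *
s=env.state(); print(tool(s)[0],tool(s)[1].round(3))
E
```

```text
[493.49910979 303.33985345   9.749378  ] [[ 0.001  0.16   0.987]
 [ 0.001  0.987 -0.16 ]
 [-1.     0.001  0.001]]
```

Request:
step_arm:
  rows:
    - [1, 0, 0, 0, 0, 0]
    - [0, 0, 0, 0, 0, 0]
    - [0, 0, 0, 0, 0, 0]
    - [0, 0, 0, 0, 0, 0]
    - [0, 0, 0, 0, 0, 0]
    - [0, 0, 0, 0, 0, 0]
  grip: 55

```text
t: 11.55
eef_pos: [493.3, 303.3, 8.3]
tcp_rot: [1.508, 1.57, 1.348]
ft_force: [-1.4, -0.1, 1.0]
opening: 0.693
```

```bash
python3 - <<'E'
from h import *
s=env.state(); print(tool(s)[0],tool(s)[1].round(3),s['opening'],s['ft_force'])
a=env.read_camera('wrist')[:,:,::-1]
cv2.imwrite('pics/w7.png',cv2.resize(a[180:350,170:400],None,fx=3,fy=3))
E
```

```text
[493.2544404  303.29467716   8.33098251] [[ 0.     0.16   0.987]
 [ 0.001  0.987 -0.16 ]
 [-1.     0.001  0.   ]] 0.6931711351268922 [-1.37294413 -0.05360717  1.01274031]
```

View pics/w7.png

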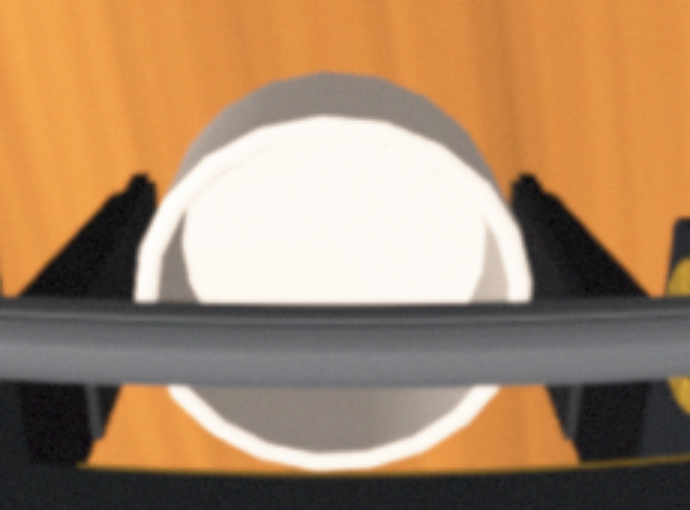

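Gripped: opening 65.9 mm, with the bowl between the pads. I'll lift it and work out the bowl's offset in the grip.

Request:
step_arm:
  rows:
    - [-20, 0, 0, 0, 0, 0]
    - [-30, 0, 0, 0, 0, 0]
    - [-30, 0, 0, 0, 0, 0]
    - [-20, 0, 0, 0, 0, 0]
    - [0, 0, 0, 0, 0, 0]

```text
t: 12.22
eef_pos: [492.4, 302.8, 109.6]
tcp_rot: [-2.695, 1.568, -2.856]
ft_force: [-0.2, -0.6, -2.0]
opening: 0.692
```

```bash
python3 - <<'E'
from h import *
s=env.state(); p,Rt=tool(s); print(p,Rt.round(3),s['opening'],s['ft_force'])
for dy in (-4,0,4,8): print(dy,wproj(p+Rt@np.array([-31.7,dy,0]),s))
a=env.read_camera('wrist')[:,:,::-1]
cv2.imwrite('pics/w8.png',cv2.resize(a[150:350,170:400],None,fx=3,fy=3))
print(delta([650,17,110],s))
E
```

```text
[492.44220538 302.7518149  109.55144454] [[-0.003  0.16   0.987]
 [-0.001  0.987 -0.16 ]
 [-1.    -0.001 -0.003]] 0.6922312942332111 [-0.23268876 -0.6160984  -1.9617214 ]
-4 [281.48717987 288.37198185]
0 [281.50103758 281.15027103]
4 [281.51489704 273.76628155]
8 [281.52873454 266.22235081]
[  -0.65361767 -256.83192333  201.28511   ]
```

View pics/w8.png

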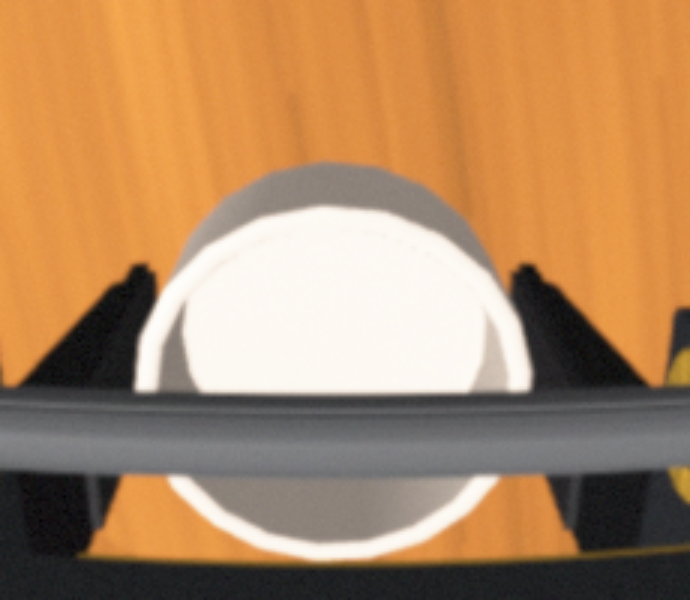

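```bash
python3 - <<'E'
from h import *
s=env.state(); p,Rt=tool(s)
for dy in (0,2,4):
  print(dy,[((wproj(p+Rt@np.array([-31.7,dy+e,0]),s)[1]-150)*3).round(0) for e in (33,-33)])
E
```

```text
0 [np.float64(197.0), np.float64(557.0)]
2 [np.float64(184.0), np.float64(548.0)]
4 [np.float64(171.0), np.float64(539.0)]
```

Bowl held, offset in the grip ≈ 0 (±1 mm). Next I'll view the recess with the wrist camera from beside the pan.

Request:
step_arm:
  rows:
    - [-3, -40, 26, 0, 0, 0]
    - [-3, -40, 26, 0, 0, 0]
    - [-3, -40, 27, 0, 0, 0]
    - [-3, -40, 27, 0, 0, 0]
    - [-3, -40, 27, 0, 0, 0]
    - [-3, -40, 27, 0, 0, 0]
    - [0, -40, 27, 0, 0, 0]
    - [0, -40, 25, 0, 0, 0]

```text
t: 13.28
eef_pos: [650.6, -55.3, 114.2]
tcp_rot: [-2.882, 1.552, -3.038]
ft_force: [0.3, -0.1, -1.3]
opening: 0.695
```

Request:
step_arm:
  rows:
    - [0, 0, 0, 0, 0, 0]

```text
t: 13.4
eef_pos: [650.8, -58.3, 112.2]
tcp_rot: [-2.892, 1.55, -3.051]
ft_force: [-1.3, -0.0, -1.8]
opening: 0.696
```

```bash
python3 - <<'E'
from h import *
s=env.state(); p,Rt=tool(s); print(p,Rt.round(3),s['opening'],s['ft_force'])
print(wproj([650,17,54],s))
a=env.read_camera('wrist')[:,:,::-1]; np.save('s9.npy',s,allow_pickle=True)
cv2.imwrite('pics/w9.png',a)
cv2.imwrite('pics/w9c.png',cv2.resize(a[80:280,170:400],None,fx=3,fy=3))
E
```

```text
[650.84101575 -58.25378964 112.15928303] [[-0.021  0.158  0.987]
 [-0.002  0.987 -0.158]
 [-1.    -0.005 -0.02 ]] 0.6961134894725783 [-1.25698243 -0.00471431 -1.82044046]
[264.87389191 126.62993738]
```

View pics/w9c.png

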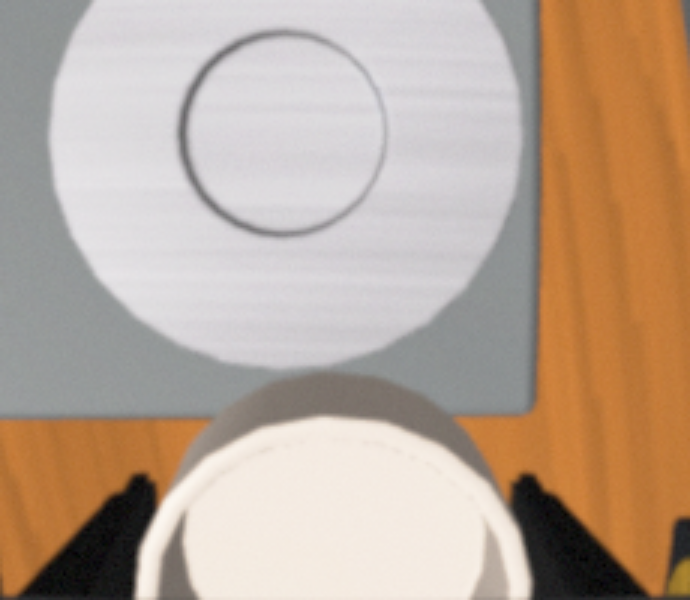

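```bash
python3 - <<'E'
from h import *
s=np.load('s9.npy',allow_pickle=True).item(); print(w2plane(264.6,124.2,54,s)); s=env.state(); print(s['eef_pos'],tool(s)[1].round(3)); p,Rt=tool(s)
print('untilt', np.cross([1,0,0],Rt.T@[0,0,-1]).round(4), delta([650,19,75],s), s['t'])
E
```

```text
[650.09059461  18.75049145  54.        ]
[650.05543956 -56.66668371 112.01295669] [[-0.022  0.157  0.987]
 [-0.001  0.988 -0.157]
 [-1.    -0.005 -0.022]]
untilt [ 0.     -0.0215  0.0048] [ 36.89826841  74.89887079 -11.13938967] 13.45
```

Recess centre in wrist view ≈ (650, 18.8). Move the bowl above it, undoing the small tilt.

Request:
step_arm:
  rows:
    - [4, 25, 0, 0, -0.0215, 0.005]
    - [5, 25, -2, 0, 0, 0]
    - [5, 20, -2, 0, 0, 0]
    - [0, 5, 0, 0, 0, 0]
    - [0, 0, 0, 0, 0, 0]

```text
t: 14.08
eef_pos: [655.4, 27.6, 94.7]
tcp_rot: [2.617, 1.568, 2.465]
ft_force: [0.2, 1.0, -2.0]
opening: 0.694
```

```bash
python3 - <<'E'
from h import *
s=env.state(); p,Rt=tool(s); print(s['eef_pos'],Rt.round(3))
print('untilt', np.cross([1,0,0],Rt.T@[0,0,-1]).round(4), delta([650,19,75],s), s['t'])
E
```

```text
[655.39387874  27.62520198  94.71956185] [[-0.002  0.152  0.988]
 [ 0.002  0.988 -0.152]
 [-1.     0.001 -0.002]]
untilt [ 0.     -0.0023 -0.0013] [19.71635735 -9.37164861 -3.97323691] 14.075
```

Request:
step_arm:
  rows:
    - [6, -5, -2, 0, -0.002, -0.001]
    - [6, -4, -2, 0, 0, 0]
    - [4, 0, 0, 0, 0, 0]
    - [0, 0, 0, 0, 0, 0]

```text
t: 14.58
eef_pos: [649.6, 16.8, 77.7]
tcp_rot: [0.728, 1.571, 0.573]
ft_force: [0.4, -0.6, -2.0]
opening: 0.694
```

```bash
python3 - <<'E'
from h import *
s=env.state(); p,Rt=tool(s); print(s['eef_pos'],Rt.round(3),s['ft_force'])
print('untilt', np.cross([1,0,0],Rt.T@[0,0,-1]).round(4), delta([650,19,66],s), s['t'])
E
```

```text
[649.55127131  16.82967914  77.65128539] [[ 0.     0.154  0.988]
 [ 0.     0.988 -0.154]
 [-1.     0.     0.   ]] [ 0.40932954 -0.56933298 -1.95592787]
untilt [ 0.  0. -0.] [11.65133626  2.21332803  0.10790688] 14.575
```

Request:
step_arm:
  rows:
    - [4, 2, 0, 0, 0, 0]
    - [4, 0, 0, 0, 0, 0]
    - [3, 0, 0, 0, 0, 0]
    - [0, 0, 0, 0, 0, 0]

```text
t: 15.08
eef_pos: [650.1, 18.9, 65.9]
tcp_rot: [0.18, 1.571, 0.025]
ft_force: [-1.0, 0.3, -2.0]
opening: 0.694
```

Request:
step_arm:
  rows:
    - [1, 0, 0, 0, 0, 0]
    - [1, 0, 0, 0, 0, 0]
    - [0, 0, 0, 0, 0, 0]

```text
t: 15.45
eef_pos: [650.2, 19.0, 64.0]
tcp_rot: [0.181, 1.57, 0.026]
ft_force: [-0.0, -0.2, -1.1]
opening: 0.693
```

Request:
step_arm:
  rows:
    - [1, 0, 0, 0, 0, 0]
    - [1, 0, 0, 0, 0, 0]

```text
t: 15.7
eef_pos: [650.3, 19.0, 62.1]
tcp_rot: [0.101, 1.57, -0.054]
ft_force: [-0.8, 0.4, -0.9]
opening: 0.696
```

Request:
step_arm:
  rows:
    - [1, 0, 0, 0, 0, 0]

```text
t: 15.82
eef_pos: [650.3, 19.0, 61.0]
tcp_rot: [0.135, 1.57, -0.019]
ft_force: [-0.4, -0.2, -1.9]
opening: 0.693
```

Request:
step_arm:
  rows:
    - [1, 0, 0, 0, 0, 0]

```text
t: 15.95
eef_pos: [650.4, 19.1, 60.2]
tcp_rot: [0.245, 1.57, 0.09]
ft_force: [-0.9, 0.3, -1.7]
opening: 0.694
```

Request:
step_arm:
  rows:
    - [1, 0, 0, 0, 0, 0]

```text
t: 16.08
eef_pos: [650.2, 19.3, 59.1]
tcp_rot: [0.569, 1.57, 0.414]
ft_force: [-1.0, 2.3, 0.3]
opening: 0.695
```

Touch with +2 N in y at z = 59, likely the chamfer on the recess edge. Ease +y a bit and keep lowering.

Request:
step_arm:
  rows:
    - [0.7, 0.5, 0, 0, 0, 0]

```text
t: 16.2
eef_pos: [650.2, 19.8, 58.2]
tcp_rot: [0.539, 1.57, 0.384]
ft_force: [-0.8, -0.7, -1.8]
opening: 0.693
```

Request:
step_arm:
  rows:
    - [1, 0.5, 0, 0, 0, 0]

```text
t: 16.32
eef_pos: [650.4, 20.2, 57.2]
tcp_rot: [0.304, 1.57, 0.149]
ft_force: [-0.4, 0.3, -1.6]
opening: 0.696
```

Request:
step_arm:
  rows:
    - [1, 0, 0, 0, 0, 0]

```text
t: 16.45
eef_pos: [650.4, 20.1, 56.2]
tcp_rot: [0.146, 1.57, -0.009]
ft_force: [-2.8, -0.2, 9.0]
opening: 0.694
```

Firm contact (9 N) at z = 56.2, which is where the seated height should be. Relax and open.

Request:
step_arm:
  rows:
    - [0, 0, 0, 0, 0, 0]
    - [0, 0, 0, 0, 0, 0]
    - [0, 0, 0, 0, 0, 0]
    - [0, 0, 0, 0, 0, 0]
    - [0, 0, 0, 0, 0, 0]
  grip: 90

```text
t: 17.08
eef_pos: [650.9, 20.0, 56.5]
tcp_rot: [0.089, 1.569, -0.066]
ft_force: [0.1, -0.7, -0.7]
opening: 0.95
```

```bash
python3 - <<'E'
from h import *
s=env.state(); p,Rt=tool(s); print(s['eef_pos'],Rt.round(3),s['ft_force'],s['opening'])
a=env.read_camera('wrist')[:,:,::-1]
cv2.imwrite('pics/w10.png',cv2.resize(a[150:350,170:400],None,fx=3,fy=3))
E
```

```text
[650.89624115  19.97979713  56.49699197] [[ 0.002  0.154  0.988]
 [-0.     0.988 -0.154]
 [-1.     0.     0.002]] [ 0.0917533  -0.74094156 -0.68023899] 0.9495924772901424
```

View pics/w10.png

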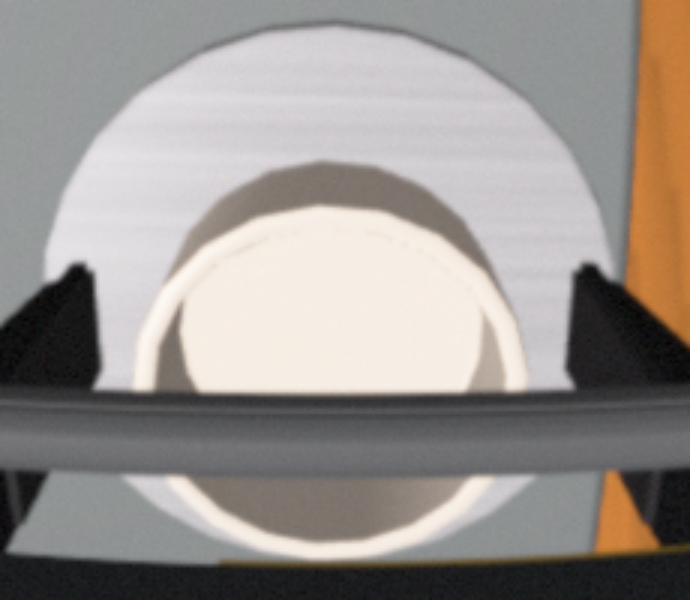

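Bowl stands in the pan, fingers clear. Rise straight up and check from above.

Request:
step_arm:
  rows:
    - [-15, 0, 0, 0, 0, 0]
    - [-25, 0, 0, 0, 0, 0]
    - [-25, 0, 0, 0, 0, 0]
    - [-20, 0, 0, 0, 0, 0]
    - [0, -20, 0, 0, 0, 0]
    - [0, 0, 0, 0, 0, 0]

```text
t: 17.88
eef_pos: [647.6, -1.3, 147.8]
tcp_rot: [0.033, 1.566, -0.122]
ft_force: [0.6, 0.7, -0.4]
opening: 0.95
```

```bash
python3 - <<'E'
from h import *
s=env.state(); p,Rt=tool(s); print(s['eef_pos'],Rt.round(3),s['ft_force'],s['opening'])
a=env.read_camera('wrist')[:,:,::-1]
cv2.imwrite('pics/w11.png',a)
print(wproj([650,19,88],s),wproj([650,19,94],s),wproj([551,87,49],s),'untilt', np.cross([1,0,0],Rt.T@[0,0,-1]).round(4), delta([551,87,130],s))
E
```

```text
[647.57644207  -1.30521334 147.81738359] [[ 0.004  0.154  0.988]
 [-0.001  0.988 -0.154]
 [-1.     0.     0.004]] [ 0.61035224  0.69428736 -0.44183669] 0.9496535477676157
[279.7520882  200.49845628] [279.77387655 202.24755075] [155.69503919 133.85408867] untilt [ 0.      0.0044 -0.0001] [  17.35160968   72.3531153  -109.11566053]
```

View pics/w11.png

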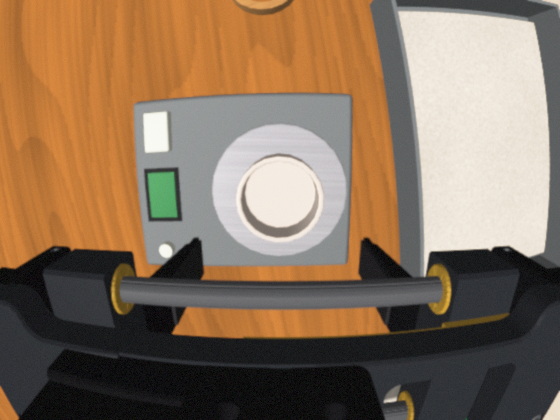

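The bowl sits in the recess: rim centre (279,198), concentric with the pan. Tare key at (156,132). I'll turn the jaws to run along the key (keeping the gripper body away from the bowl) and close the fingers.

Request:
step_arm:
  rows:
    - [0, 0, 0, -0.18, 0, 0]
    - [0, 0, 0, -0.18, 0, 0]
    - [0, 0, 0, -0.18, 0, 0]
    - [0, 0, 0, -0.18, 0, 0]
    - [0, 0, 0, -0.18, 0, 0]
    - [0, 0, 0, -0.18, 0, 0]
    - [0, 0, 0, -0.18, 0, 0]
    - [0, 0, 0, -0.18, 0, 0]
  grip: 0

```text
t: 18.92
eef_pos: [645.0, -0.8, 140.2]
tcp_rot: [1.606, 1.563, 2.936]
ft_force: [0.1, 0.4, -0.2]
opening: 0.163
```

Request:
step_arm:
  rows:
    - [0, 0, 0, -0.13, 0, 0]
    - [0, 0, 0, 0, 0, 0]

```text
t: 19.18
eef_pos: [644.4, -0.7, 138.3]
tcp_rot: [1.485, 1.56, 2.949]
ft_force: [-0.4, 0.6, 0.2]
opening: 0.009
```

```bash
python3 - <<'E'
from h import *
s=env.state(); p,Rt=tool(s); print(s['eef_pos'],Rt.round(3),s['ft_force'],s['opening'])
print('untilt', np.cross([1,0,0],Rt.T@[0,0,-1]).round(4), delta([551.5,88,90],s))
E
```

```text
[644.40354065  -0.72478517 138.314759  ] [[-0.01  -0.994  0.107]
 [ 0.002  0.107  0.994]
 [-1.     0.01   0.001]] [-0.38114944  0.58280544  0.19556293] 0.009206317416980952
untilt [ 0.      0.0009 -0.0103] [ 49.43215891 101.35844704  78.23297376]
```

Request:
step_arm:
  rows:
    - [0, 26, 20, 0, 0.001, -0.01]
    - [0, 26, 20, 0, 0, 0]
    - [0, 26, 20, 0, 0, 0]
    - [5, 23, 18, 0, 0, 0]
    - [10, 0, 0, 0, 0, 0]
    - [0, 0, 0, 0, 0, 0]

```text
t: 19.92
eef_pos: [549.7, 90.0, 120.5]
tcp_rot: [1.672, 1.567, 3.115]
ft_force: [0.3, -0.3, 0.4]
opening: 0.008
```

```bash
python3 - <<'E'
from h import *
s=env.state(); p,Rt=tool(s); print(s['eef_pos'],Rt.round(3),s['ft_force'],s['opening'])
print('untilt', np.cross([1,0,0],Rt.T@[0,0,-1]).round(4), delta([551.5,88,60],s))
a=env.read_camera('wrist')[:,:,::-1]
cv2.imwrite('pics/w12.png',a); print(wproj([551.5,88,49],s))
E
```

```text
[549.74431337  89.97297361 120.45203498] [[-0.003 -0.992  0.128]
 [ 0.     0.128  0.992]
 [-1.     0.003 -0.   ]] [ 0.28029199 -0.3209745   0.39018546] 0.008497460757617877
untilt [ 0.     -0.0003 -0.0034] [60.44548737 -2.19923669 -1.71172683]
[276.32052575 223.66298068]
```

View pics/w12.png

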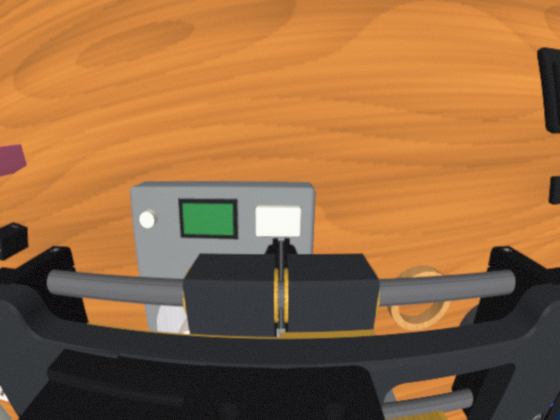

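Key at (278,221), directly below the fingers. Descend to just above it.

Request:
step_arm:
  rows:
    - [20, 0, 0, 0, 0, 0]
    - [20, 0, 0, 0, 0, 0]
    - [16, 0, 0, 0, 0, 0]
    - [8, 0, 0, 0, 0, 0]
    - [2, 0, 0, 0, 0, 0]
    - [0, 0, 0, 0, 0, 0]

```text
t: 20.72
eef_pos: [553.3, 87.5, 53.4]
tcp_rot: [-0.536, 1.571, 0.9]
ft_force: [0.4, -1.0, 0.9]
opening: 0.006
```

```bash
python3 - <<'E'
from h import *
s=env.state(); p,Rt=tool(s); print(s['eef_pos'],Rt.round(3),s['ft_force'],s['opening'])
print('untilt', np.cross([1,0,0],Rt.T@[0,0,-1]).round(4), delta([550,89.5,45],s))
E
```

```text
[553.28062376  87.47177597  53.37078546] [[ 0.    -0.991  0.134]
 [ 0.     0.134  0.991]
 [-1.    -0.     0.   ]] [ 0.38935244 -1.03088094  0.93400137] 0.006468556840929009
untilt [-0.      0.0002  0.0001] [8.37068298 3.52411775 1.5679588 ]
```

Request:
step_arm:
  rows:
    - [3, 3, 1, 0, 0, 0]
    - [2, 0, 0, 0, 0, 0]
    - [1, 0, 0, 0, 0, 0]
    - [1, 0, 0, 0, 0, 0]
    - [1, 0, 0, 0, 0, 0]

```text
t: 21.35
eef_pos: [550.8, 89.2, 46.1]
tcp_rot: [-1.311, 1.569, 0.125]
ft_force: [0.7, 0.3, 0.3]
opening: 0.001
```

Request:
step_arm:
  rows:
    - [1, 0, 0, 0, 0, 0]
    - [1, 0, 0, 0, 0, 0]

```text
t: 21.6
eef_pos: [550.8, 89.1, 44.0]
tcp_rot: [-1.323, 1.568, 0.113]
ft_force: [-0.8, -0.2, 1.4]
opening: 0.006
```

Request:
step_arm:
  rows:
    - [1, 0, 0, 0, 0, 0]
    - [1, 0, 0, 0, 0, 0]

```text
t: 21.85
eef_pos: [550.8, 89.1, 42.0]
tcp_rot: [-1.319, 1.568, 0.118]
ft_force: [-1.1, 1.0, 2.0]
opening: 0.004
```

Request:
step_arm:
  rows:
    - [1, 0, 0, 0, 0, 0]
    - [1, 0, 0, 0, 0, 0]

```text
t: 22.1
eef_pos: [550.8, 89.1, 40.1]
tcp_rot: [-1.327, 1.568, 0.109]
ft_force: [-1.7, -0.0, 4.0]
opening: 0.005
```

Request:
step_arm:
  rows:
    - [1, 0, 0, 0, 0, 0]

```text
t: 22.22
eef_pos: [550.8, 89.1, 39.2]
tcp_rot: [-1.337, 1.568, 0.099]
ft_force: [-1.6, 0.0, 3.9]
opening: 0.007
```

Request:
step_arm:
  rows:
    - [1, 0, 0, 0, 0, 0]

```text
t: 22.35
eef_pos: [550.8, 89.1, 38.2]
tcp_rot: [-1.333, 1.568, 0.103]
ft_force: [-2.7, 0.6, 11.8]
opening: 0.007
```

Hard stop reached (11.8 N, key spring 4 N before it). Hold it there.

Request:
step_arm:
  rows:
    - [0.2, 0, 0, 0, 0, 0]
    - [0.2, 0, 0, 0, 0, 0]
    - [0.2, 0, 0, 0, 0, 0]

```text
t: 22.72
eef_pos: [550.8, 89.1, 38.4]
tcp_rot: [-1.354, 1.568, 0.082]
ft_force: [-1.4, -0.5, 6.1]
opening: 0.003
```

Request:
step_arm:
  rows:
    - [0.2, 0, 0, 0, 0, 0]
    - [0.2, 0, 0, 0, 0, 0]
    - [0.2, 0, 0, 0, 0, 0]
    - [0.2, 0, 0, 0, 0, 0]
    - [0.2, 0, 0, 0, 0, 0]
    - [0.2, 0, 0, 0, 0, 0]
    - [0.2, 0, 0, 0, 0, 0]

```text
t: 23.6
eef_pos: [550.8, 89.1, 38.4]
tcp_rot: [-1.38, 1.567, 0.056]
ft_force: [-2.6, 0.1, 7.1]
opening: 0.006
```

```bash
python3 - <<'E'
from h import *
a=env.read_camera('scene')[:,:,::-1]
cv2.imwrite('pics/sc13.png',cv2.resize(a[120:260,230:360],None,fx=5,fy=5,interpolation=cv2.INTER_CUBIC)[:600])
E
```

Request:
step_arm:
  rows:
    - [0.2, 0, 0, 0, 0, 0]
    - [0.2, 0, 0, 0, 0, 0]
    - [0.2, 0, 0, 0, 0, 0]

```text
t: 24.02
eef_pos: [550.8, 89.1, 38.4]
tcp_rot: [-1.382, 1.566, 0.055]
ft_force: [-1.9, 0.1, 7.3]
opening: 0.002
```

View pics/sc13.png

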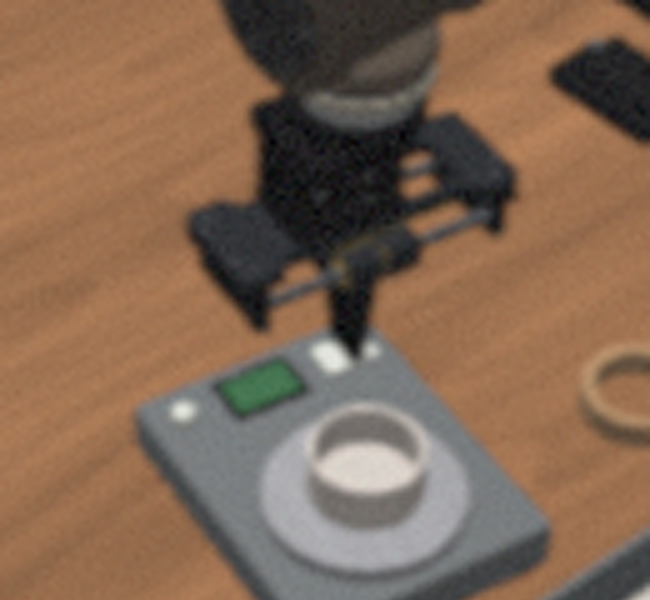

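Fingers press the key and the bowl is seated and untouched. Lift off and head to the adapter.

Request:
step_arm:
  rows:
    - [-10, 0, 0, 0, 0, 0]
    - [-30, 0, 0, 0, 0, 0]
    - [-40, 0, 0, 0, 0, 0]
    - [-40, 0, 0, 0, 0, 0]
    - [0, 0, 0, 0, 0, 0]

```text
t: 24.65
eef_pos: [550.3, 89.1, 162.7]
tcp_rot: [-1.384, 1.567, 0.052]
ft_force: [0.4, 0.1, -0.1]
opening: 0.003
```

```bash
python3 - <<'E'
from h import *
s1=np.load('s1.npy',allow_pickle=True).item()
a=w2plane(318,187,64,s1);b=w2plane(311,203,64,s1); print((a+b)/2,np.linalg.norm(a-b),np.arctan2(*(a-b)[1::-1]))
s=env.state(); p,Rt=tool(s); print(s['eef_pos'],Rt.round(3),s['ft_force'])
print('untilt', np.cross([1,0,0],Rt.T@[0,0,-1]).round(4), delta([560,-230,150],s))
E
```

```text
[ 543.23038466 -232.07963524   64.        ] 19.378711256130018 1.017923015570898
[550.28090279  89.05785968 162.69132762] [[ 0.004 -0.991  0.134]
 [ 0.     0.134  0.991]
 [-1.    -0.004  0.001]] [ 0.44702619  0.0700377  -0.08951268]
untilt [-0.      0.0007  0.0036] [  12.66581626  -52.2898065  -314.89490581]
```

Request:
step_arm:
  rows:
    - [0, -6, -40, 0, 0.001, 0.004]
    - [0, -6, -40, 0, 0, 0]
    - [0, -6, -40, 0, 0, 0]
    - [0, -6, -40, 0, 0, 0]
    - [0, -6, -40, 0, 0, 0]
    - [0, -6, -40, 0, 0, 0]
    - [0, -6, -40, 0, 0, 0]
    - [0, -5, -34, 0, 0, 0]
  grip: 50

```text
t: 25.65
eef_pos: [552.5, -235.3, 156.6]
tcp_rot: [1.379, 1.562, 2.82]
ft_force: [1.7, 0.1, -0.3]
opening: 0.526
```

Request:
step_arm:
  rows:
    - [0, 0, 0, 0, 0, 0]
    - [0, 0, 0, 0, 0, 0]

```text
t: 25.9
eef_pos: [551.5, -236.6, 154.6]
tcp_rot: [1.333, 1.559, 2.771]
ft_force: [0.5, 0.6, -0.1]
opening: 0.524
```

```bash
python3 - <<'E'
from h import *
s=env.state(); p,Rt=tool(s); print(s['eef_pos'],Rt.round(3),s['ft_force'],s['opening']); np.save('s14.npy',s,allow_pickle=True)
print('untilt', np.cross([1,0,0],Rt.T@[0,0,-1]).round(4), wproj([542.7,-232.3,66],s))
a=env.read_camera('wrist')[:,:,::-1]
cv2.imwrite('pics/w14.png',a);cv2.imwrite('pics/w14c.png',cv2.resize(a[130:280,200:380],None,fx=4,fy=4,interpolation=cv2.INTER_CUBIC))
E
```

```text
[ 551.45311384 -236.58630995  154.5699183 ] [[-0.011 -0.991  0.133]
 [ 0.004  0.132  0.991]
 [-1.     0.012  0.003]] [ 0.5015204   0.59548964 -0.09457581] 0.5236882839164967
untilt [ 0.      0.0028 -0.0116] [281.99292123 205.77883165]
```

View pics/w14.png

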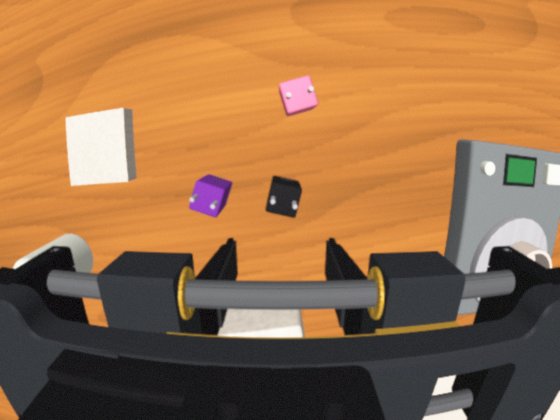

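View pics/w14c.png

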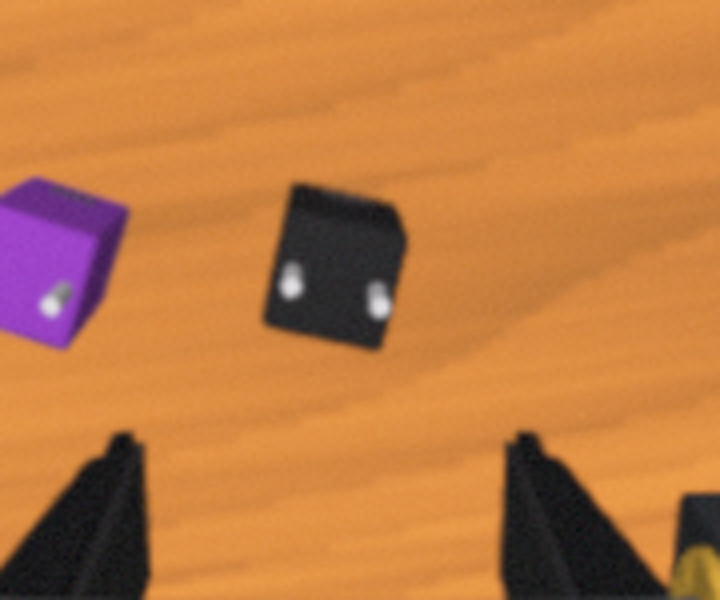

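Black adapter pins at px (272.6,202.1) and (294.9,206.1). The pin line is turned about 10.5° from the jaws.

```bash
python3 - <<'E'
from h import *
s=np.load('s14.npy',allow_pickle=True).item()
a=w2plane(272.6,202.1,66,s);b=w2plane(294.9,206.1,66,s); P=(a+b)/2; print(P,np.linalg.norm(a-b),np.arctan2(*(b-a)[1::-1]))
s=env.state(); print(delta([P[0],P[1],100],s))
E
```

```text
[ 541.47942517 -230.64814965   66.        ] 18.863408451856735 1.2564379765886986
[54.77041728 10.10589794  4.28942764]
```

Request:
step_arm:
  rows:
    - [0, 0, 0, 0.185, 0, -0.011]
    - [0, 0, 0, 0, 0, 0]

```text
t: 26.2
eef_pos: [551.6, -234.4, 154.4]
tcp_rot: [0.678, 1.568, 1.93]
ft_force: [-0.2, -0.8, 0.4]
opening: 0.523
```

```bash
python3 - <<'E'
from h import *
s=env.state(); p,Rt=tool(s); print(p,Rt.round(3),np.arctan2(Rt[1,2],Rt[0,2])); print('untilt', np.cross([1,0,0],Rt.T@[0,0,-1]).round(4),delta([541,-231,100],s))
E
```

```text
[ 551.56138444 -234.38236149  154.38034649] [[-0.001 -0.95   0.313]
 [ 0.002  0.313  0.95 ]
 [-1.     0.001  0.002]] 1.2529041467691169
untilt [ 0.      0.0018 -0.0015] [54.39644504 11.00893366 -0.18825784]
```

Request:
step_arm:
  rows:
    - [20, 6, 0, 0, 0.002, -0.001]
    - [20, 5, 0, 0, 0, 0]
    - [20, 0, 0, 0, 0, 0]
    - [14, 0, 0, 0, 0, 0]
    - [0, 0, 0, 0, 0, 0]

```text
t: 26.82
eef_pos: [541.8, -227.7, 79.1]
tcp_rot: [-2.757, 1.57, -1.48]
ft_force: [-0.7, 0.2, -0.7]
opening: 0.528
```

```bash
python3 - <<'E'
from h import *
s=env.state(); p,Rt=tool(s); print(p,Rt.round(3)); print('untilt', np.cross([1,0,0],Rt.T@[0,0,-1]).round(4),delta([541.5,-231,26],s),wproj([541.5,-231,66],s))
a=env.read_camera('wrist')[:,:,::-1]; np.save('s15.npy',s,allow_pickle=True)
cv2.imwrite('pics/w15c.png',cv2.resize(a[160:310,200:380],None,fx=4,fy=4,interpolation=cv2.INTER_CUBIC))
E
```

```text
[ 541.78901769 -227.72701222   79.12121383] [[ 0.    -0.957  0.289]
 [-0.001  0.289  0.957]
 [-1.    -0.    -0.001]]
untilt [ 0.     -0.0005  0.0002] [53.12305166 -0.6592541  -3.18843307] [272.93308754 248.26882252]
```

View pics/w15c.png

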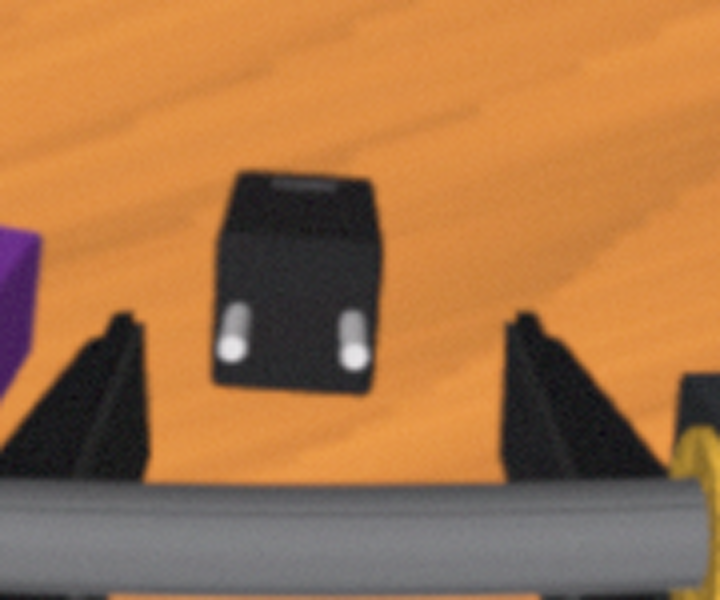

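Pins midpoint (273.0,248.0) matches the prediction. Correct by -3 mm along the jaws and 3°, then descend.

Request:
step_arm:
  rows:
    - [0, -0.7, -3.2, 0.05, 0, 0]
    - [14, 0, 0, 0, 0, 0]
    - [14, 0, 0, 0, 0, 0]
    - [14, 0, 0, 0, 0, 0]
    - [8, 0, 0, 0, 0, 0]
    - [0, 0, 0, 0, 0, 0]

```text
t: 27.62
eef_pos: [542.6, -231.1, 27.4]
tcp_rot: [-1.916, 1.568, -0.685]
ft_force: [-0.8, -0.3, 0.5]
opening: 0.522
```

```bash
python3 - <<'E'
from h import *
s=env.state(); p,Rt=tool(s); print(p,Rt.round(3),s['ft_force']); print('untilt', np.cross([1,0,0],Rt.T@[0,0,-1]).round(4),delta([541.5,-231,26.5],s))
E
```

```text
[ 542.57889196 -231.12609344   27.38937771] [[ 0.002 -0.943  0.333]
 [-0.002  0.333  0.943]
 [-1.    -0.003 -0.001]] [-0.75270467 -0.27967715  0.48848003]
untilt [ 0.     -0.0009  0.0026] [ 0.88687121  1.06156938 -0.23964562]
```

Request:
step_arm:
  rows:
    - [0, 1, 0, 0, 0, 0.002]
    - [0, 0, 0, 0, 0, 0]
    - [0, 0, 0, 0, 0, 0]
    - [0, 0, 0, 0, 0, 0]
    - [0, 0, 0, 0, 0, 0]
  grip: 15

```text
t: 28.25
eef_pos: [542.0, -231.0, 28.3]
tcp_rot: [-2.135, 1.569, -0.904]
ft_force: [-0.4, 0.0, -2.0]
opening: 0.296
```

```bash
python3 - <<'E'
from h import *
s=env.state(); p,Rt=tool(s); print(p,Rt.round(3),s['opening']*95.1)
E
```

```text
[ 541.96616101 -231.00389562   28.33850599] [[ 0.001 -0.943  0.333]
 [-0.002  0.333  0.943]
 [-1.    -0.002 -0.001]] 28.178935983739834
```

Request:
step_arm:
  rows:
    - [-10, 0, 0, 0, 0, 0]
    - [-30, 0, 0, 0, 0, 0]
    - [-40, 0, 0, 0, 0, 0]
    - [-40, 0, 0, 0, 0, 0]
    - [-15, 0, 0, 0, 0, 0]
    - [0, 0, 0, 0, 0, 0]

```text
t: 29.0
eef_pos: [541.4, -230.5, 168.9]
tcp_rot: [-2.205, 1.569, -0.973]
ft_force: [-0.6, 0.4, -1.7]
opening: 0.296
```

```bash
python3 - <<'E'
from h import *
s=env.state(); p,Rt=tool(s); print(p,Rt.round(3),s['opening']*95.1,s['ft_force'])
print('untilt', np.cross([1,0,0],Rt.T@[0,0,-1]).round(4),delta([650,19,150],s))
a=env.read_camera('wrist')[:,:,::-1]
cv2.imwrite('pics/w16.png',a)
E
```

```text
[ 541.35747221 -230.49732127  168.90005625] [[ 0.001 -0.943  0.333]
 [-0.002  0.333  0.943]
 [-1.    -0.002 -0.001]] 28.136830343706333 [-0.55921914  0.4386028  -1.67527952]
untilt [ 0.     -0.0011  0.0015] [ 18.62588344 -19.37376277 271.45360206]
```

View pics/w16.png

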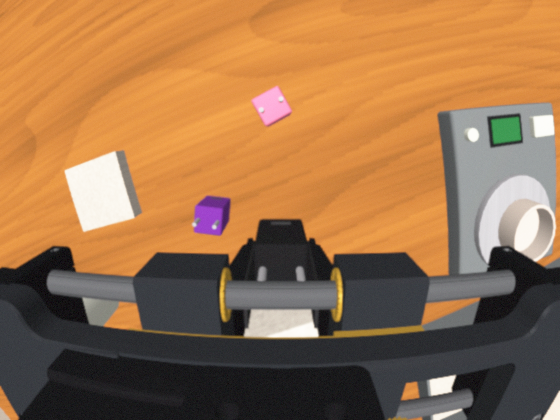

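Adapter gripped (28.1 mm), upright. Carry over to above the bowl.

Request:
step_arm:
  rows:
    - [0, -3, 35, 0, 0, 0]
    - [0, -3, 38, 0, 0, 0]
    - [0, -3, 38, 0, 0, 0]
    - [0, -3, 38, 0, 0, 0]
    - [0, -3, 38, 0, 0, 0]
    - [0, -3, 38, 0, 0, 0]
    - [0, -2, 30, 0, 0, 0]
    - [0, 0, 12, 0, 0, 0]

```text
t: 30.05
eef_pos: [647.4, 21.9, 151.8]
tcp_rot: [1.739, 1.549, 2.967]
ft_force: [0.4, -0.5, -0.4]
opening: 0.295
```

Request:
step_arm:
  rows:
    - [0, 0, 0, 0, 0, 0]
    - [0, 0, 0, 0, 0, 0]

```text
t: 30.3
eef_pos: [646.5, 21.3, 149.9]
tcp_rot: [1.764, 1.546, 2.993]
ft_force: [-0.3, -0.6, -0.8]
opening: 0.292
```

```bash
python3 - <<'E'
from h import *
s=env.state(); p,Rt=tool(s); print(p,Rt.round(3),s['opening']*95.1,s['ft_force'])
print('untilt', np.cross([1,0,0],Rt.T@[0,0,-1]).round(4),delta([650.3,19.3,125],s),wproj([650.3,19.3,88],s))
a=env.read_camera('wrist')[:,:,::-1]
cv2.imwrite('pics/w17.png',a)
E
```

```text
[646.47028085  21.26475376 149.94908839] [[-0.024 -0.942  0.335]
 [ 0.004  0.335  0.942]
 [-1.     0.024 -0.005]] 27.80449998514355 [-0.34719735 -0.5523059  -0.82652579]
untilt [ 0.     -0.0047 -0.0241] [24.84149521 -4.86647802 -0.44891556] [278.19540689 232.08278215]
```

View pics/w17.png

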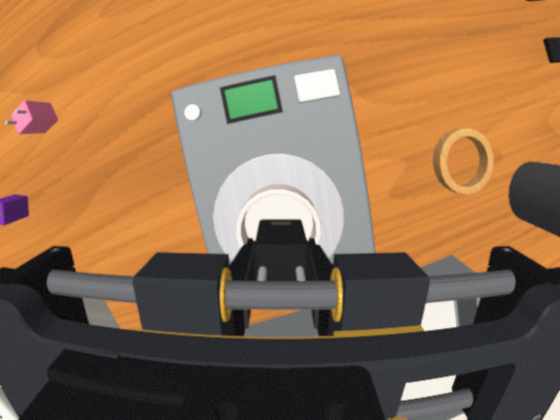

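The bowl appears where predicted (rim x 236–319, centre ≈278). Straighten and lower.

Request:
step_arm:
  rows:
    - [8, -3, 0, 0, -0.005, -0.024]
    - [8, -2, 0, 0, 0, 0]
    - [6, 0, 0, 0, 0, 0]
    - [0, 0, 0, 0, 0, 0]

```text
t: 30.85
eef_pos: [650.7, 16.6, 127.4]
tcp_rot: [-0.467, 1.571, 0.758]
ft_force: [0.7, 0.1, -1.2]
opening: 0.293
```

```bash
python3 - <<'E'
from h import *
s=env.state(); p,Rt=tool(s); print(p,Rt.round(3),s['opening']*95.1,s['ft_force'])
print('untilt', np.cross([1,0,0],Rt.T@[0,0,-1]).round(4),delta([650.3,19.3,93],s))
E
```

```text
[650.71735239  16.58574607 127.41900519] [[ 0.    -0.941  0.339]
 [ 0.     0.339  0.941]
 [-1.    -0.     0.   ]] 27.828537515259008 [ 0.74243634  0.0860778  -1.17081657]
untilt [-0.      0.0002  0.0001] [34.41932221  1.31535882  2.40610996]
```

Request:
step_arm:
  rows:
    - [4, 1.3, 2.4, 0, 0, 0]
    - [8, 0, 0, 0, 0, 0]
    - [8, 0, 0, 0, 0, 0]
    - [8, 0, 0, 0, 0, 0]
    - [4, 0, 0, 0, 0, 0]
    - [0, 0, 0, 0, 0, 0]

```text
t: 31.6
eef_pos: [650.3, 19.6, 93.0]
tcp_rot: [1.341, 1.57, 2.566]
ft_force: [-0.1, 0.0, -0.3]
opening: 0.295
```

Request:
step_arm:
  rows:
    - [1, 0, 0, 0, 0, 0]
    - [1, 0, 0, 0, 0, 0]

```text
t: 31.85
eef_pos: [650.5, 19.6, 91.4]
tcp_rot: [-0.926, 1.57, 0.299]
ft_force: [0.1, -0.6, -1.4]
opening: 0.295
```

Request:
step_arm:
  rows:
    - [1, 0, 0, 0, 0, 0]

```text
t: 31.98
eef_pos: [650.6, 19.6, 90.5]
tcp_rot: [-1.082, 1.57, 0.144]
ft_force: [0.4, -0.7, -1.6]
opening: 0.293
```

Request:
step_arm:
  rows:
    - [0.8, 0, 0, 0, 0, 0]

```text
t: 32.1
eef_pos: [650.6, 19.6, 89.8]
tcp_rot: [-1.126, 1.57, 0.1]
ft_force: [0.0, -0.8, -2.5]
opening: 0.297
```

Request:
step_arm:
  rows:
    - [0.8, 0, 0, 0, 0, 0]

```text
t: 32.22
eef_pos: [650.6, 19.6, 88.9]
tcp_rot: [-1.117, 1.57, 0.109]
ft_force: [0.1, 0.1, -0.5]
opening: 0.291
```

Request:
step_arm:
  rows:
    - [0.5, 0, 0, 0, 0, 0]

```text
t: 32.35
eef_pos: [650.8, 19.6, 88.8]
tcp_rot: [-1.148, 1.569, 0.077]
ft_force: [-1.6, 0.3, 5.7]
opening: 0.294
```

Adapter is on the bowl floor (5.7 N at z = 88.8, expected 89). Release and rise; open only to 48 mm.

Request:
step_arm:
  rows:
    - [0, 0, 0, 0, 0, 0]
    - [0, 0, 0, 0, 0, 0]
    - [0, 0, 0, 0, 0, 0]
    - [0, 0, 0, 0, 0, 0]
  grip: 48

```text
t: 32.85
eef_pos: [650.9, 19.6, 88.8]
tcp_rot: [-1.206, 1.569, 0.019]
ft_force: [-0.1, -0.8, -0.3]
opening: 0.5
```

Request:
step_arm:
  rows:
    - [-8, 0, 0, 0, 0, 0]
    - [-20, 0, 0, 0, 0, 0]
    - [-30, 0, 0, 0, 0, 0]
    - [-30, 0, 0, 0, 0, 0]
    - [-20, 0, 0, 0, 0, 0]

```text
t: 33.48
eef_pos: [650.2, 19.6, 200.6]
tcp_rot: [1.347, 1.57, 2.572]
ft_force: [-0.2, 0.4, 0.3]
opening: 0.505
```

Request:
step_arm:
  rows:
    - [0, 50, 0, 0, 0, 0]
    - [0, 50, 0, 0, 0, 0]
    - [0, 40, 0, 0, 0, 0]
    - [0, 0, 0, 0, 0, 0]
    - [0, 0, 0, 0, 0, 0]

```text
t: 34.1
eef_pos: [516.5, 67.8, 204.9]
tcp_rot: [-1.225, 1.563, -0.0]
ft_force: [-0.3, 0.1, 0.1]
opening: 0.506
```

```bash
python3 - <<'E'
from h import *
s=env.state(); p,Rt=tool(s); print(s['t'],p,s['opening']*95.1,s['ft_force'])
a=env.read_camera('top')[:,:,::-1];b=env.read_camera('scene')[:,:,::-1]
cv2.imwrite('pics/w18.png',np.hstack([cv2.resize(a[160:250,230:310],(400,450),interpolation=cv2.INTER_CUBIC),cv2.resize(b[180:252,255:340],(400,339),interpolation=cv2.INTER_CUBIC)[:339]]) if 0 else np.hstack([cv2.resize(a[160:250,230:310],(400,450),interpolation=cv2.INTER_CUBIC),cv2.resize(b[165:255,260:340],(400,450),interpolation=cv2.INTER_CUBIC)]))
E
```

```text
34.1 [516.5181141   67.82373049 204.9218189 ] 48.10880662274231 [-0.29304091  0.05940472  0.09627962]
```

View pics/w18.png

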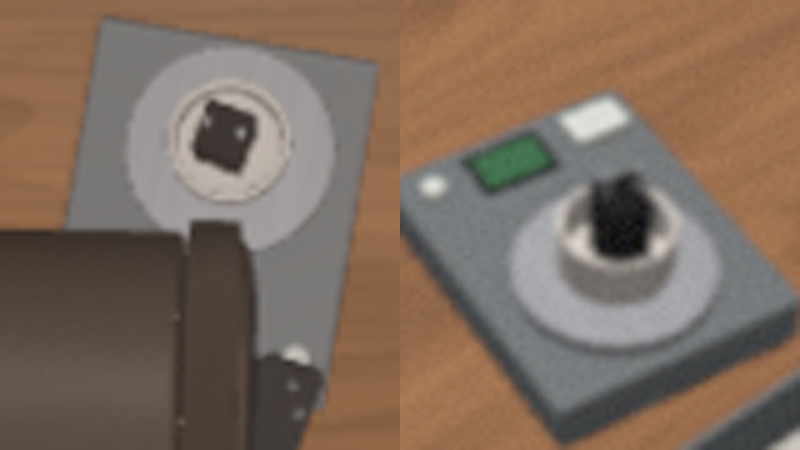

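Both views show the adapter upright near the middle of the level bowl, the keys up, and the arm clear of everything. Handing in.

```bash
python3 - <<'E'
from cell import env
print(env.job_done()); print(env.state()['t'])
E
```

```text
the job is handed in; nothing more can be done
None
the job is handed in; nothing more can be done
```

The adapter now stands upright in the tared bowl on the scale, and I handed the job in at about 34 s. No verdict was reported.

- **Bowl:** I felt for the recess and the bowl went fully down at the height I had worked out for a seated bowl. The contact force was about 9 N at most. I then let go and lifted clear.
- **Tare:** I pressed the key to its hard stop (11.8 N at most) and held it there at 6–7 N for about 1.7 s. The bowl was empty and untouched.
- **Adapter:** I stood it on the bowl floor with about 6 N, released it and backed away.

**Last checks:** The last pictures show the bowl level in the recess with the adapter upright near its middle. The tare key looked up in the scene view, and the wrist force was near zero. I didn't check the other desk things at the end, but the arm never went near them.

**What disagreed:** The real fingertips end about 4 mm behind the TCP, not 25 mm ahead as stated. My first bowl grasp therefore closed just above the rim without moving the bowl. I measured the true tip by gently touching the desk and used that from then on. The top camera also read y about 2 mm lower than the wrist camera, so I used the wrist camera's value for the recess.

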